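# Reverse a test cassette loaded back to front in a two-slot reader

### The job

The bench reader has rejected one of its two test cassettes because it went in back to front: its round sample well is hidden inside the slot, whereas the well of its neighbour shows in front of the slot as it should. Open the reader's light shield, draw the wrong cassette right out, turn it end for end, push it fully home again in its slot, face up, with the well outside, and close the shield. Leave the other cassette in its slot as it is and do not disturb the other things on the bench.

Things in the scene. Friction and masses are not known exactly. Their poses are not given: they have to be found in the camera images.
- reader: two-slot cassette reader, fixed: light grey housing, dark loading bay on the robot's side. Origin: bench level, in the front face's plane, midway between the slots; x into the housing, y left along the face, z up. In this frame (mm): housing x 0 to 130, y -105 to 105, top z 60 (display 63); slots along x at y +40 and -40; the bay's foot, a dark slab, x -48 to 0, z up to 14, its rim up to 26
- slot_left (a point): left slot's mouth: middle, on the slot floor, in the front face (reader x 0, y 40, z 38); axes as the reader's. Floor z 38, roof z 47, 23 wide (30 at the flared mouth), 36 deep to a fixed stop: a cassette that is home has 34 of its 70 length outside. A tongue 12 wide continues the floor to x -26, then slopes down to -34; a cassette's sides overhang it, with free space beside and below
- slot_right (a point): right slot's mouth, the same as the left one in every way, at reader x 0, y -40, z 38; axes as the reader's
- shield (a joint): dark light shield over the bay, hinged at its back edge (hinge line along reader y, at x 4, z 64). 0 closed, level; positive swings the front up and over; 2.88 rad folded back on its stop, out of the way. 60 g, turns nearly freely, damped: let go below 1.3 rad it drops shut, above 1.8 it falls open. Plate 52 x 176 x 5; front skirt 26 deep; a cassette 46 or more out of its slot blocks it
- shield_tab (a point): middle of the pull tab at the middle of the shield's front edge: a tongue in the shield's plane, 20 wide along reader y, 8 thick, from 50 to 86 from the hinge line; this point is 68 from it and 4 below the shield's outer face (closed: reader x -64, y 0, z 60). Pinch it across its 20 width, fingers closing along reader y
- cassette_a_center (a point): centre of the cassette that is in back to front (it may be in either slot): flat white bar 20 x 70 x 5, loose, 15 g; long side along its y, thickness along its z. Its sample well is towards its -y end, which starts inside the slot
- cassette_a_well (a point): the round sample well of the wrongly loaded cassette: a shallow dished hole on its upper face, 20 from its centre along its length; the red and white result window lies on the other side of the centre
- cassette_b_center (a point): centre of the other cassette, same shape, correctly loaded with its well outside the slot; to be left alone
- bottle_white: dropper bottle with a white cap, 20 across, 64 high, loose bystander; origin at the middle of its underside
- bottle_green: dropper bottle with a green cap, 20 across, 64 high, loose bystander; origin at the middle of its underside
- bottle_blue: dropper bottle with a blue cap, 20 across, 64 high, loose bystander; origin at the middle of its underside
- roll_of_labels: roll of white labels lying flat, 63 across, 25 high, loose bystander; origin at the middle of its underside

How it is judged:
By the outcome, as a careful person would: the job done as asked, in the order asked, and still so for the second after the job is handed in, with the robot touching nothing.
It also fails if it takes over 72 s, if anything falls off the work surface, if the arm or the gripper's body presses on something with over 40 N, if the wrist force passes 120 N, or if a joint passes its speed limit or range.

### The arm

A 7-joint arm with a two-finger parallel gripper is mounted at the origin on a cart in front of the work surface, level with it; the furniture and walls round the work are solid. World frame = base frame: x ahead of the robot, y to its left, z up, the work surface at z = 0. Lengths are in m, angles in rad, forces in N, time in s.
With the tool pointing down it reaches from about 0.425 to 0.875 m from the base axis. Payload 4.7 kg.
Tool frame: the origin (TCP) lies on the centre line of the jaws, within the pads' length; the fingertips stand 14 mm ahead of it and the grasp point (between the pads) lies 5 mm behind it; z points along the fingers, x is the direction in which the jaws open and shut, and the axes are right-handed (so a half turn about z gives the same grasp; the last joint's range is limited). The gripper opens to 87 mm and grips with 3 to 60 N. Pads are 19 mm wide; open, the fingers measure 117 mm over their backs; the gripper's body (75 mm by 190 mm) begins 51 mm behind the grasp point.
Start: joints at [-1.088, 0.321, -0.07, 1.45, 0.023, 1.371, -0.057], TCP at [0.294, 0.58, 0.237] pointing down, gripper open.
Joint ranges: [-2.86, 2.86], [-0.3, 2.09], [-1.38, 1.24], [0.06, 2.45], [-1.56, 4.7], [0.09, 2.05], [-2.69, 2.69]. Speed limits (rad/s): [2.57, 2.57, 3.14, 3.14, 3.14, 3.14, 3.14].

### API

Orientations are given as a rotation vector (axis times angle).
In Python, from bench import ctrl gives the robot as it stands.
- The arm moves only by the tool drive_tool, never from a script. Its argument "rows" is a list that holds one entry, the list of rows, each a list of 5 numbers: the shift along the tool's x, y, z scaled (see below), then the turn about the tool's z scaled (see below), then the closure in counts, from 0 (fully open) to 255 (shut). In form: [[[dx, dy, dz, spin, jaw], ...]]. A call has 1 to 20 rows; each row is the pose to reach, as a shift and turn from the pose commanded when the call began, along the tool's axes at that moment, turning the shorter way round; what a row does not reach only later rows make up. The controller multiplies each number of a shift by 300 mm and each number of a turn by pi rad. A row lasts 1/8 s, in which the tool goes at most 62.5 mm and 10.7 degrees, less where a joint would pass 70% of its speed; a pose out of reach is approached as far as the arm can. A call with a number of a shift or a turn outside -1 to 1 is refused whole. A call with a gripper value outside its range is refused whole. The fingers move at their own pace and stop on an object; "grip_force" is the grip in N (left out, the last holds). Time passes only in rows, so rows that repeat a pose let the fingers close. It gives the time, the measured TCP pose, the force and the opening at its end, in the units of the state.
- ctrl.get_state(): the state, without advancing time (a new reading comes with each control period).
- ctrl.get_image(name): name is "scene" or "top" or "wrist"; returns a dict with "img" (480x640x3 uint8, blue, green, red), "camera_matrix" (3x3 intrinsics, pixels), "R" (3x3) and "t" (3): a world point X has camera coordinates R X + t. Camera axes: x right, y down, z forward; pixel columns grow to the right and rows downward; lengths in m; the calibration is good to about 2 mm. A picture is of the moment at which its call begins. There is no depth.
- ctrl.close_job(): hands the job in, once; it reports no verdict.
The state is a dict: "time": time; "joint_positions": joint angles; "qd": joint speeds; "joint_torque": joint torques, N m; "position": TCP position; "tool_rot": TCP orientation; "ft_force": force on the tool from outside, world axes, zero at the start; "torque": the same for the moment, N m; "grip_width": opening from 0.0 (shut) to 1.0 (fully open).
Only numpy, scipy, OpenCV 4.12 (cv2) and the standard library are available. Lean on these libraries where they do the work, as an engineer would, in place of code of your own. Each camera call takes 0.05 s, during which the arm holds its last target.

## Working session

There is one attempt and no reset: what is moved stays moved. The work goes in short steps, Python scripts to look and compute and a tool call to move; the robot and the scene stay as the last step left them, time stands still between calls to the robot, and variables do not carry over. Pictures are saved under pics/ and viewed, and the job is handed in when it is done.

Besides the shell and the picture viewer there is one more tool, called after "Request:" by a JSON object that holds its "api" and its "payload". drive_tool: Moves the arm, as the interface text tells. Its arguments: {"type":"object","properties":{"rows":{"type":"array"},"grip_force":{"type":"number"}},"required":["rows"]}

```bash
mkdir -p pics; ls; python3 - <<'E'
from bench import ctrl
import cv2
s=ctrl.get_state(); print(s)
for n in ["scene","top","wrist"]:
    d=ctrl.get_image(n); cv2.imwrite(f"pics/{n}0.png",d["img"]); print(n,d["camera_matrix"],d["R"],d["t"])
E
```

```text
pics
{'time': 0.0, 'joint_positions': array([-1.08790391,  0.32181009, -0.07009532,  1.45168137,  0.02262583,
        1.3707602 , -0.05691832]), 'qd': array([ 1.61193850e-03,  7.37096800e-04, -1.30139429e-03,  2.32677217e-05,
        8.83855497e-04,  1.42599000e-03,  4.82266565e-04]), 'joint_torque': array([ 1.76070921e-04, -4.91286206e+01, -4.04068977e-01, -3.12524056e+01,
       -6.39024074e-02,  4.38190112e-02,  1.87051978e-04]), 'position': array([0.29348733, 0.57939003, 0.23546674]), 'tool_rot': array([ 2.67569513e+00,  1.64422443e+00, -2.40140245e-03]), 'ft_force': array([0.98226846, 0.11128532, 0.30908474]), 'torque': array([-0.01467878,  0.02903239,  0.00646183]), 'grip_width': 1.0035780911299346}
scene [[531.98690331   0.         326.44422347]
 [  0.         531.98690331 243.3736517 ]
 [  0.           0.           1.        ]] [[ 0.68231779 -0.73105164 -0.00243735]
 [-0.39772725 -0.36841214 -0.84028895]
 [ 0.61339666  0.5743135  -0.54213332]] [-0.53930549  0.2001084   0.88696043]
top [[435.81229835   0.         311.94296509]
 [  0.         435.81229835 240.88680798]
 [  0.           0.           1.        ]] [[-0.00548977 -0.99995394  0.00787257]
 [-0.99140987  0.00441373 -0.13071718]
 [ 0.13067641 -0.00852255 -0.99138844]] [-0.26192885  0.52281253  0.92729444]
wrist [[432.90832635   0.         324.40336109]
 [  0.         432.90832635 230.72077065]
 [  0.           0.           1.        ]] [[ 0.45164996  0.89219452 -0.00111878]
 [ 0.8651569  -0.43765582  0.2448692 ]
 [ 0.21798132 -0.11156309 -0.96955548]] [-0.64926738 -0.03006828  0.38955092]
```

View pics/scene0.png

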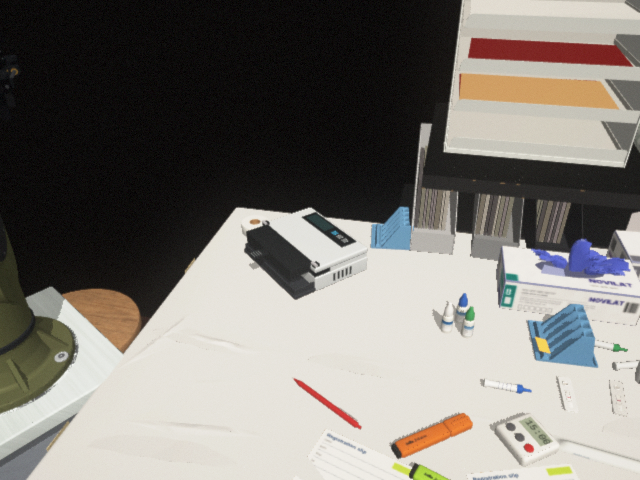

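View pics/top0.png

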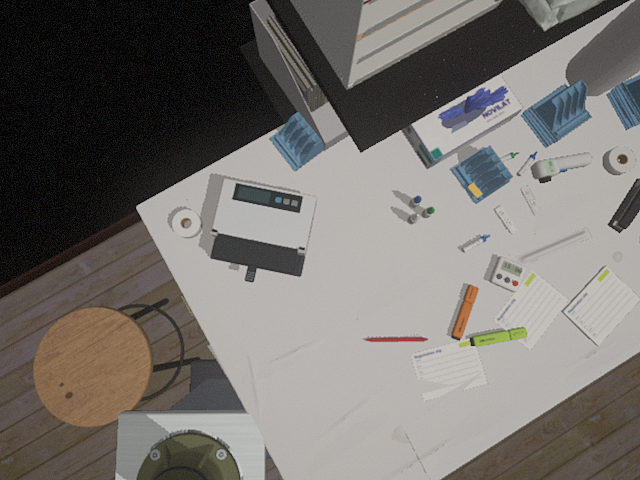

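View pics/wrist0.png

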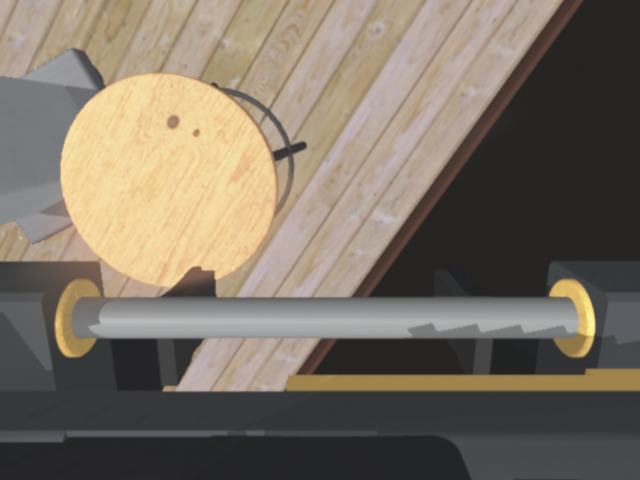

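The top view shows the reader at about (265,225), with its tab at about (250,273). Next I'll enlarge the crops.

```bash
python3 - <<'E'
import cv2
a=cv2.imread("pics/top0.png")[160:290,160:330]; cv2.imwrite("pics/top0c.png",cv2.resize(a,None,fx=4.6,fy=4.6,interpolation=cv2.INTER_CUBIC))
a=cv2.imread("pics/scene0.png")[200:305,230:380]; cv2.imwrite("pics/scene0c.png",cv2.resize(a,None,fx=5,fy=5,interpolation=cv2.INTER_CUBIC))
E
```

```text
(no output)
```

View pics/top0c.png

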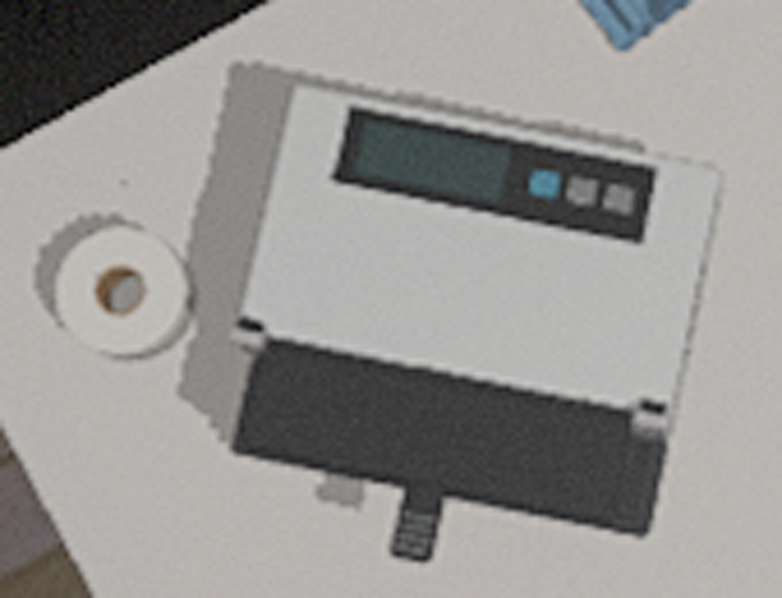

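View pics/scene0c.png

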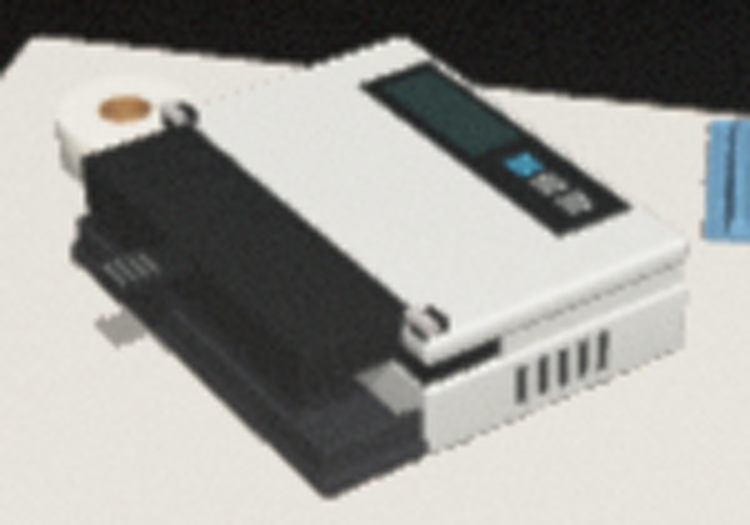

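```bash
cat > h.py <<'E'
import numpy as np, cv2
from scipy.optimize import least_squares
from scipy.spatial.transform import Rotation as Ro
from bench import ctrl
def proj(d,X):
    X=np.atleast_2d(X); c=X@np.array(d["R"]).T+np.array(d["t"]); K=np.array(d["camera_matrix"]); p=c@K.T
    return p[:,:2]/p[:,2:]
def r2w(p,q):
    q=np.atleast_2d(q)/1000.; a=p[2]; R=np.array([[np.cos(a),-np.sin(a),0],[np.sin(a),np.cos(a),0],[0,0,1]])
    return q@R.T+np.array([p[0],p[1],0])
def snap(n,f,crop=None,k=1):
    d=ctrl.get_image(n); im=d["img"]; 
    if crop: x0,y0,x1,y1=crop; im=im[y0:y1,x0:x1]
    cv2.imwrite("pics/"+f,cv2.resize(im,None,fx=k,fy=k,interpolation=cv2.INTER_CUBIC)); return d
def st():
    s=ctrl.get_state(); R=Ro.from_rotvec(s["tool_rot"]).as_matrix()
    print("t",round(s["time"],2),"p",s["position"].round(4),"F",s["ft_force"].round(2),"w",round(s["grip_width"],3)); print(R.round(4)); print("q",s["joint_positions"].round(3)); return s,R
E
python3 - <<'E'
from h import *
dt=ctrl.get_image("top"); ds=ctrl.get_image("scene")
P=[[130,105,60],[130,-105,60],[-48,88,64],[-48,-88,64],[-82,10,62],[-82,-10,62]]
uv=np.array([[295,85],[720,170],[235,452],[645,535],[392,553],[430,560]])/4.6+160
Q=[[130,-105,60],[-48,-105,0],[-48,105,0]]
us=np.array([[688,243],[328,497]])/5+[230,200]
f=lambda p:np.r_[(proj(dt,r2w(p,P))-uv).ravel(),(proj(ds,r2w(p,Q[:2]))-us).ravel()]
s=least_squares(f,[0.5,0.2,0.2],loss='soft_l1'); p=s.x; print(p,f(p).reshape(-1,2).round(1))
print(r2w(p,[-64,0,60]))
st()
np.save("rp.npy",p)
E
```

```text
[ 0.51046659 -0.1480393  -0.20627935] [[-0.4 -1. ]
 [ 1.2 -0.6]
 [ 1.2 -0.1]
 [-6.9 -1.5]
 [-0.5  1.1]
 [ 0.5  1.5]
 [ 0.4 -1.8]
 [-1.3  3. ]]
[[ 0.44782341 -0.13493085  0.06      ]]
t 0.25 p [0.2936 0.5797 0.2361] F [-0.21  0.37  0.2 ] w 1.002
[[ 4.518e-01  8.921e-01 -3.000e-04]
 [ 8.921e-01 -4.518e-01 -8.000e-04]
 [-8.000e-04  1.000e-04 -1.000e+00]]
q [-1.088  0.321 -0.07   1.451  0.023  1.371 -0.057]
```

```bash
python3 - <<'E'
from h import *
dt=ctrl.get_image("top"); ds=ctrl.get_image("scene")
P=[[130,105,60],[130,-105,60],[-82,10,62],[-82,-10,62]]
uv=np.array([[295,85],[720,170],[392,553],[430,560]])/4.6+160
Q=[[130,-105,60]]
us=np.array([[688,243]])/5+[230,200]
f=lambda p:np.r_[(proj(dt,r2w(p,P))-uv).ravel(),(proj(ds,r2w(p,Q[:2]))-us).ravel()]
s=least_squares(f,[0.5,-0.15,-0.2]); p=s.x; print(p,f(p).reshape(-1,2).round(1))
np.save("rp.npy",p)
box=lambda x0,x1,y0,y1,z0,z1:[[x,y,z] for x in(x0,x1) for y in(y0,y1) for z in(z0,z1)]
for d,n,x0,y0,k,h,w in((dt,"top",160,160,4.6,130,170),(ds,"scene",230,200,5,105,150)):
    im=cv2.resize(d["img"][y0:y0+h,x0:x0+w],None,fx=k,fy=k)
    for pts,c in((box(0,130,-105,105,0,60),(0,0,255)),(box(-48,0,-105,105,0,14),(0,255,0)),(box(-48,4,-88,88,38,64),(255,0,255)),(box(-82,-46,-10,10,56,64),(0,255,255))):
        u=((proj(d,r2w(p,pts))-[x0,y0])*k).astype(int)
        for i in range(8):
            for b in(1,2,4):
                if i<i^b: cv2.line(im,tuple(map(int,u[i])),tuple(map(int,u[i^b])),c,1)
    cv2.imwrite(f"pics/{n}1.png",im)
E
```

```text
[ 0.5105621  -0.14772095 -0.21133058] [[-0.2 -1.2]
 [ 1.3 -0.4]
 [-0.8  1. ]
 [ 0.2  1.4]
 [ 0.3 -1.7]]
```

View pics/top1.png

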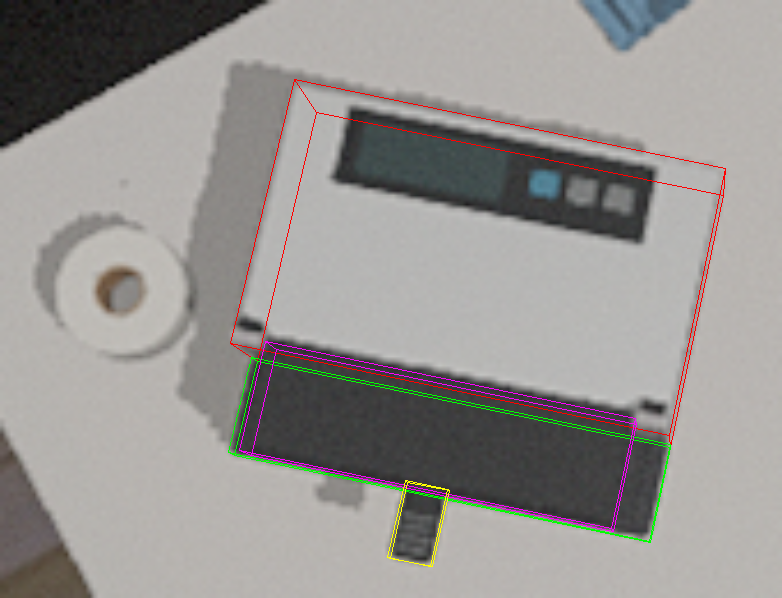

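View pics/scene1.png

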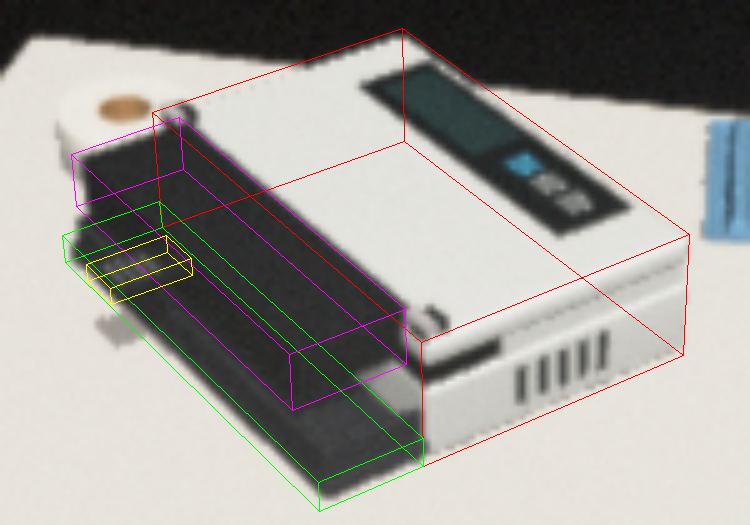

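```bash
cat >> h.py <<'E'
def go(*targets, p=None, cur=None):
    """targets: (rx,ry,rz mm reader frame) for TCP -> normalised tool shift"""
    p=np.load("rp.npy") if p is None else p
    s,R=st()
    c=s["position"]
    print("TCP in reader mm",w2r(p,c).round(1),"heading err deg",np.degrees((np.arctan2(R[1,0],R[0,0])-p[2]-np.pi/2+np.pi)%(2*np.pi)-np.pi).round(2))
    for t in targets:
        w=r2w(p,t)[0]; print(t,"w",w.round(4),"->",((w-c)@R/0.3).round(4))
def w2r(p,X):
    a=p[2]; R=np.array([[np.cos(a),-np.sin(a),0],[np.sin(a),np.cos(a),0],[0,0,1]])
    return (np.asarray(X)-[p[0],p[1],0])@R*1000
E
python3 - <<'E'
from h import *
s,R=st()
for w in ([.50,.33,.236],):
    print(((np.array(w)-s["position"])@R/.3).round(3))
go((-75,0,180))
E
```

```text
t 0.35 p [0.2937 0.5798 0.2363] F [0.1  0.86 0.24] w 1.004
[[ 4.518e-01  8.921e-01 -1.000e-04]
 [ 8.921e-01 -4.518e-01 -3.000e-04]
 [-3.000e-04  0.000e+00 -1.000e+00]]
q [-1.088  0.321 -0.07   1.451  0.023  1.371 -0.057]
[-0.432  0.99   0.001]
t 0.35 p [0.2937 0.5798 0.2363] F [0.1  0.86 0.24] w 1.004
[[ 4.518e-01  8.921e-01 -1.000e-04]
 [ 8.921e-01 -4.518e-01 -3.000e-04]
 [-3.000e-04  0.000e+00 -1.000e+00]]
q [-1.088  0.321 -0.07   1.451  0.023  1.371 -0.057]
TCP in reader mm [-364.7  665.8  236.3] heading err deg -14.75
(-75, 0, 180) w [ 0.4372 -0.132   0.18  ] -> [-1.9003  1.4989  0.1885]
```

Request:
{"api": "drive_tool", "payload": {"rows": [[[-0.43, 0.99, 0, -0.04, 0], [-0.43, 0.99, 0, -0.082, 0], [-0.43, 0.99, 0, -0.082, 0], [-0.43, 0.99, 0, -0.082, 0], [-0.43, 0.99, 0, -0.082, 0], [-0.43, 0.99, 0, -0.082, 0], [-0.43, 0.99, 0, -0.082, 0]]]}}

```text
time: 1.23
position: [0.5007, 0.3301, 0.2366]
tool_rot: [-2.445, -1.972, -0.0]
ft_force: [-0.0, 0.8, 0.5]
grip_width: 0.999
```

```bash
python3 - <<'E'
from h import *
go((-75,0,190))
E
```

```text
t 1.23 p [0.5007 0.3301 0.2366] F [-0.03  0.78  0.55] w 0.999
[[ 2.115e-01  9.774e-01 -2.000e-04]
 [ 9.774e-01 -2.115e-01  4.000e-04]
 [ 4.000e-04 -3.000e-04 -1.000e+00]]
q [-0.694  0.212  0.079  1.587 -0.017  1.343  0.744]
TCP in reader mm [-109.8  465.1  236.6] heading err deg -0.1
(-75, 0, 190) w [ 0.4372 -0.132   0.19  ] -> [-1.5503  0.119   0.1547]
```

Request:
{"api": "drive_tool", "payload": {"rows": [[[-1.0, 0.1, 0, 0, 0], [-1.0, 0.1, 0, 0, 0], [-1.0, 0.1, 0, 0, 0], [-1.0, 0.1, 0, 0, 0], [-1.0, 0.1, 0, 0, 0], [-1.0, 0.1, 0, 0, 0]]]}}

```text
time: 1.98
position: [0.4664, 0.0291, 0.2371]
tool_rot: [2.446, 1.97, 0.002]
ft_force: [0.0, 0.9, -0.4]
grip_width: 1.0
```

Request:
{"api": "drive_tool", "payload": {"rows": [[[-0.55, 0.02, 0.1, 0, 0], [-0.55, 0.02, 0.15, 0, 0], [-0.55, 0.02, 0.15, 0, 0], [-0.55, 0.02, 0.15, 0, 0], [-0.55, 0.02, 0.15, 0, 0]]]}}

```text
time: 2.6
position: [0.4391, -0.1288, 0.1918]
tool_rot: [-2.439, -1.98, -0.002]
ft_force: [0.3, 0.6, 0.2]
grip_width: 0.998
```

```bash
python3 - <<'E'
from h import *
go((-70,0,60))
d=snap("wrist","w2.png"); print(repr(d["R"]),d["t"])
E
```

```text
t 2.6 p [ 0.4391 -0.1288  0.1918] F [0.29 0.57 0.24] w 0.998
[[ 2.058e-01  9.786e-01  6.000e-04]
 [ 9.786e-01 -2.058e-01  8.000e-04]
 [ 9.000e-04  4.000e-04 -1.000e+00]]
q [-0.277 -0.086  0.485  1.982  0.042  1.235  1.556]
TCP in reader mm [-73.8   3.5 191.8] heading err deg 0.23
(-70, 0, 60) w [ 0.4421 -0.133   0.06  ] -> [-0.0121  0.0124  0.4393]
array([[ 0.20559315,  0.97863681,  0.00120141],
       [ 0.94869218, -0.1996034 ,  0.24523791],
       [ 0.24023866, -0.04927947, -0.96946218]]) [ 0.03551224 -0.46140101  0.23456795]
```

View pics/w2.png

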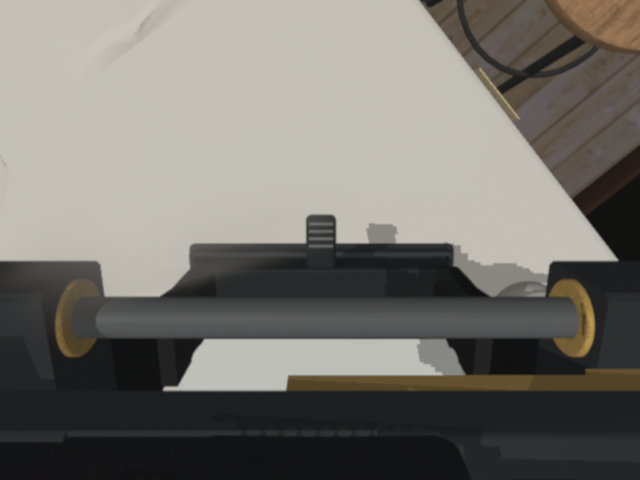

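```bash
python3 - <<'E'
from h import *
d=snap("wrist","w2c.png",(180,190,460,300),2.8)
p=np.load("rp.npy")
for q in ([-82,10,64],[-82,-10,64],[-82,10,56],[-82,-10,56],[-48,105,14],[-48,-105,14],[-48,105,26],[-48,-105,26],[-48,88,64],[-48,-88,64]): print(q,proj(d,r2w(p,q)).round(1), (2.8*(proj(d,r2w(p,q))-[180,190])).round(0))
E
```

```text
[-82, 10, 64] [[334.1 213.2]] [[431.  65.]]
[-82, -10, 64] [[303.4 213. ]] [[346.  64.]]
[-82, 10, 56] [[333.8 210.7]] [[431.  58.]]
[-82, -10, 56] [[304.  210.6]] [[347.  58.]]
[-48, 105, 14] [[453.3 243. ]] [[765. 148.]]
[-48, -105, 14] [[185.4 241.8]] [[ 15. 145.]]
[-48, 105, 26] [[457.9 247.4]] [[778. 161.]]
[-48, -105, 26] [[180.4 246.1]] [[  1. 157.]]
[-48, 88, 64] [[449.6 263.2]] [[755. 205.]]
[-48, -88, 64] [[187.6 262.1]] [[ 21. 202.]]
```

View pics/w2c.png

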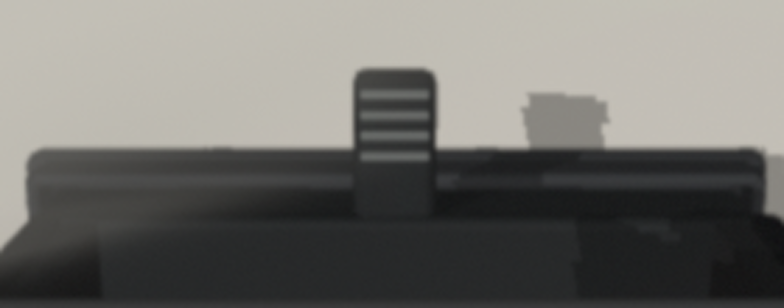

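```bash
python3 - <<'E'
from h import *
p=np.load("rp.npy")
w=r2w(p,[-82+1.2,1.7,64])[0]; a=-0.2073
R=np.array([[np.cos(a),-np.sin(a)],[np.sin(a),np.cos(a)]])
o=w[:2]-R@np.array([-.082,0]); p=np.array([*o,a]); print(p); np.save("rp.npy",p)
# TCP so tips 7mm below tab centre z60 : tip=TCP-14 -> TCP z=66 at x=-70
go((-71,0,110),(-71,0,66))
# arc from theta: radius 75, TCP offset +6 above
for th in np.linspace(0,2.1,12): 
    print(round(th,2),((np.array([4-75*np.cos(th)-4*np.sin(th)-(-71),0,64+75*np.sin(th)-4*np.cos(th)-60]))/300).round(3))
E
```

```text
[ 0.51216067 -0.14598719 -0.2073    ]
t 2.7 p [ 0.4392 -0.129   0.1919] F [0.42 0.72 0.49] w 1.0
[[ 2.051e-01  9.787e-01  8.000e-04]
 [ 9.787e-01 -2.051e-01  3.000e-04]
 [ 5.000e-04  7.000e-04 -1.000e+00]]
q [-0.277 -0.087  0.485  1.982  0.042  1.236  1.556]
TCP in reader mm [-74.9   1.6 191.9] heading err deg 0.04
(-71, 0, 110) w [ 0.4427 -0.1314  0.11  ] -> [-0.0055  0.0128  0.2732]
(-71, 0, 66) w [ 0.4427 -0.1314  0.066 ] -> [-0.0056  0.0127  0.4198]
0.0 [0. 0. 0.]
0.19 [0.002 0.    0.048]
0.38 [0.013 0.    0.094]
0.57 [0.033 0.    0.138]
0.76 [0.06  0.    0.177]
0.95 [0.095 0.    0.21 ]
1.15 [0.135 0.    0.236]
1.34 [0.179 0.    0.253]
1.53 [0.226 0.    0.263]
1.72 [0.274 0.    0.263]
1.91 [0.32  0.    0.254]
2.1 [0.365 0.    0.236]
```

Request:
{"api": "drive_tool", "payload": {"rows": [[[-0.005, 0.013, 0.2, 0, 0], [-0.005, 0.013, 0.36, 0, 0], [-0.005, 0.013, 0.435, 0, 0], [-0.005, 0.013, 0.435, 0, 0], [-0.005, 0.013, 0.435, 0, 160], [-0.005, 0.013, 0.435, 0, 255], [-0.005, 0.013, 0.435, 0, 255], [-0.005, 0.013, 0.435, 0, 255], [-0.005, 0.013, 0.435, 0, 255]]], "grip_force": 12}}

```text
time: 3.82
position: [0.4417, -0.1339, 0.0612]
tool_rot: [2.443, 1.975, 0.001]
ft_force: [0.3, 0.6, 0.6]
grip_width: 0.518
```

```bash
python3 - <<'E'
from h import *
go((-71,0,61))
d=snap("wrist","w3.png")
E
```

```text
t 3.83 p [ 0.4417 -0.1339  0.0612] F [0.26 0.55 0.59] w 0.518
[[ 2.097e-01  9.778e-01  4.000e-04]
 [ 9.778e-01 -2.097e-01  1.000e-04]
 [ 2.000e-04  4.000e-04 -1.000e+00]]
q [-0.258  0.092  0.517  2.116 -0.056  0.946  1.65 ]
TCP in reader mm [-71.4  -2.7  61.2] heading err deg -0.23
(-71, 0, 61) w [ 0.4427 -0.1314  0.061 ] -> [0.009  0.0014 0.0008]
```

View pics/w3.png

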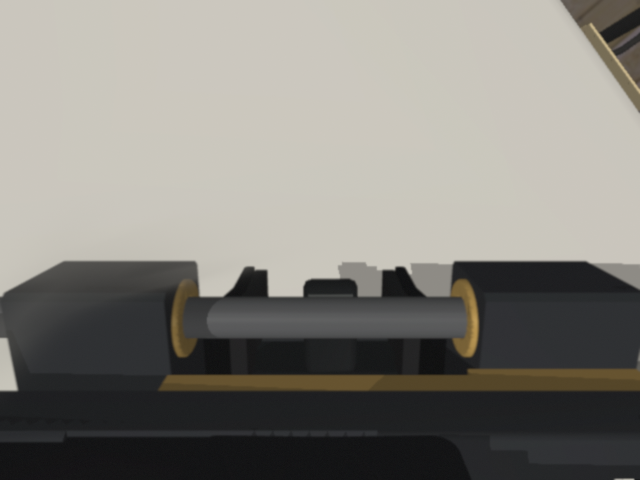

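Request:
{"api": "drive_tool", "payload": {"rows": [[[0.008, 0, 0, 0, 255], [0.008, 0, 0, 0, 255], [0.008, 0, 0, 0, 255], [0.008, 0, 0, 0, 255], [0.008, 0, 0, 0, 255], [0.008, 0, 0, 0, 255]]]}}

```text
time: 4.62
position: [0.442, -0.1318, 0.061]
tool_rot: [2.443, 1.975, -0.0]
ft_force: [0.1, -2.1, 0.3]
grip_width: 0.229
```

```bash
python3 - <<'E'
from h import *
go((-71,0,61))
E
```

```text
t 4.62 p [ 0.442  -0.1318  0.061 ] F [ 0.07 -2.13  0.33] w 0.229
[[ 2.097e-01  9.778e-01 -1.000e-04]
 [ 9.778e-01 -2.097e-01 -3.000e-04]
 [-3.000e-04 -0.000e+00 -1.000e+00]]
q [-0.261  0.092  0.515  2.116 -0.055  0.946  1.644]
TCP in reader mm [-71.6  -0.6  61. ] heading err deg -0.23
(-71, 0, 61) w [ 0.4427 -0.1314  0.061 ] -> [0.0019 0.0018 0.    ]
```

Request:
{"api": "drive_tool", "payload": {"rows": [[[-0.003, 0.002, -0.048, 0, 255], [-0.003, 0.013, -0.094, 0, 255], [-0.003, 0.033, -0.138, 0, 255], [-0.003, 0.06, -0.177, 0, 255], [-0.003, 0.095, -0.21, 0, 255], [-0.003, 0.135, -0.236, 0, 255], [-0.003, 0.179, -0.253, 0, 255], [-0.003, 0.226, -0.263, 0, 255], [-0.003, 0.274, -0.263, 0, 255], [-0.003, 0.32, -0.254, 0, 255], [-0.003, 0.365, -0.236, 0, 255], [-0.003, 0.365, -0.236, 0, 255]]]}}

```text
time: 6.12
position: [0.5514, -0.155, 0.1315]
tool_rot: [2.441, 1.975, 0.002]
ft_force: [1.2, 4.6, -0.6]
grip_width: 0.23
```

```bash
python3 - <<'E'
from h import *
go((-71,0,61))
d=snap("scene","s4.png",(200,150,400,300),4)
E
```

```text
t 6.12 p [ 0.5514 -0.155   0.1315] F [ 1.21  4.56 -0.61] w 0.23
[[ 2.087e-01  9.780e-01  2.100e-03]
 [ 9.780e-01 -2.087e-01 -4.000e-04]
 [ 0.000e+00  2.200e-03 -1.000e+00]]
q [-0.227  0.249  0.523  1.796 -0.137  1.13   1.701]
TCP in reader mm [ 40.2  -0.7 131.5] heading err deg -0.17
(-71, 0, 61) w [ 0.4427 -0.1314  0.061 ] -> [ 0.0013 -0.3712  0.2343]
```

View pics/s4.png

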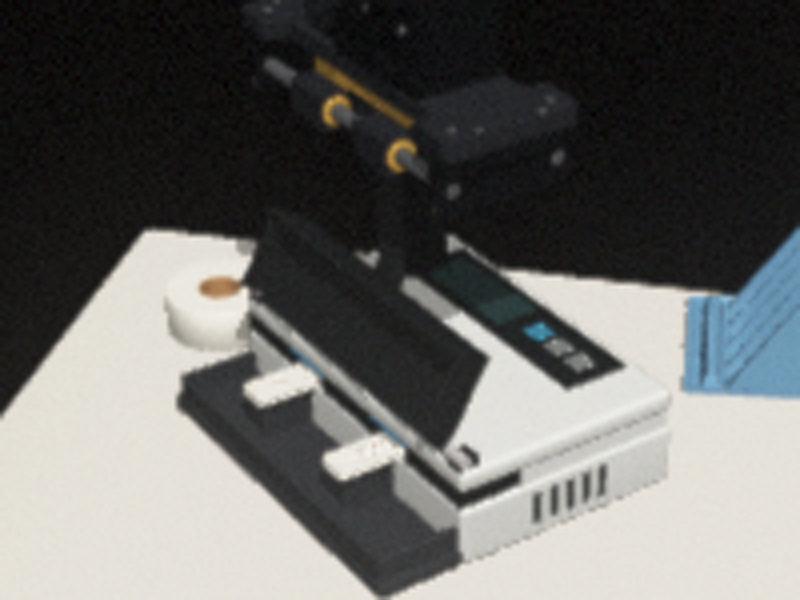

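Request:
{"api": "drive_tool", "payload": {"rows": [[[0, 0, 0, 0, 200], [0, 0, 0, 0, 150], [0, 0, 0, 0, 130], [0, 0, 0, 0, 130], [0, 0, -0.08, 0, 130], [0, -0.1, -0.2, 0, 100], [0, -0.2, -0.25, 0, 100], [0, -0.3, -0.25, 0, 100], [0, -0.42, -0.25, 0, 100], [0, -0.42, -0.25, 0, 100]]]}}

```text
time: 7.42
position: [0.4241, -0.1291, 0.2069]
tool_rot: [-2.443, -1.974, -0.002]
ft_force: [-0.0, 0.7, 0.6]
grip_width: 0.607
```

```bash
python3 - <<'E'
from h import *
go((-71,0,61))
d=snap("scene","s5.png",(200,150,400,300),4)
d=snap("wrist","w5.png")
E
```

```text
t 7.42 p [ 0.4241 -0.1291  0.2069] F [-0.05  0.68  0.59] w 0.607
[[ 2.100e-01  9.777e-01  6.000e-04]
 [ 9.777e-01 -2.100e-01  1.400e-03]
 [ 1.500e-03  3.000e-04 -1.000e+00]]
q [-0.299 -0.139  0.498  1.991  0.067  1.273  1.534]
TCP in reader mm [-89.6  -1.6 206.9] heading err deg -0.24
(-71, 0, 61) w [ 0.4427 -0.1314  0.061 ] -> [0.0049 0.062  0.4864]
```

View pics/s5.png

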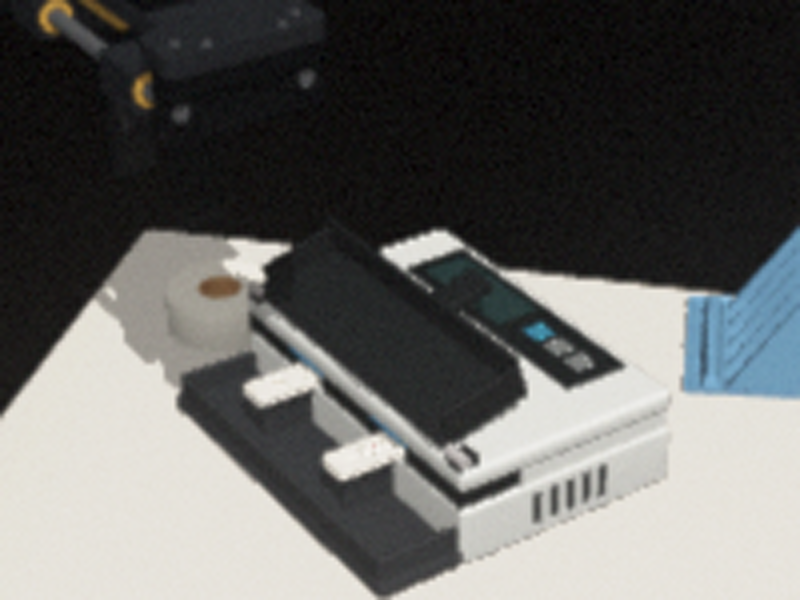

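View pics/w5.png

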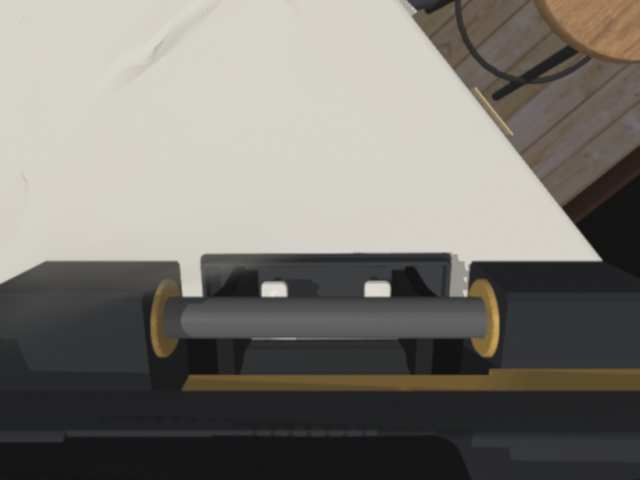

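```bash
python3 - <<'E'
from h import *
d=snap("scene","s6.png",(250,230,320,280),11)
d=snap("top","t6.png",(200,200,310,285),7)
E
```

```text
(no output)
```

View pics/s6.png

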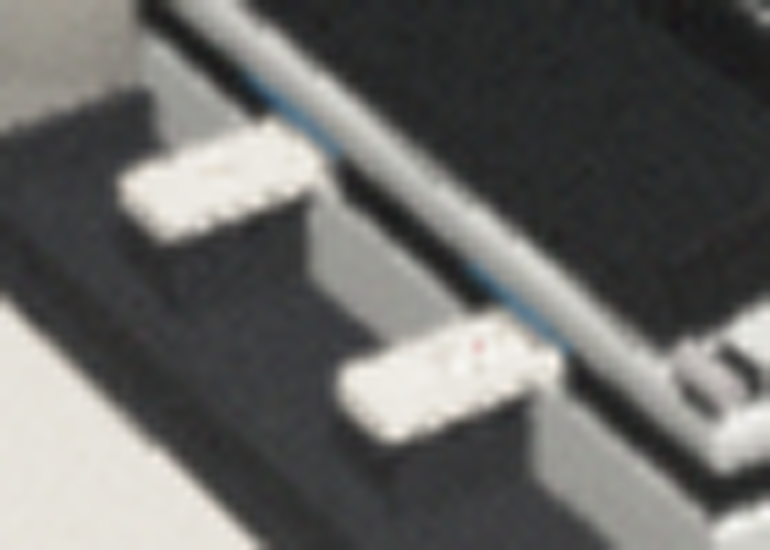

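View pics/t6.png

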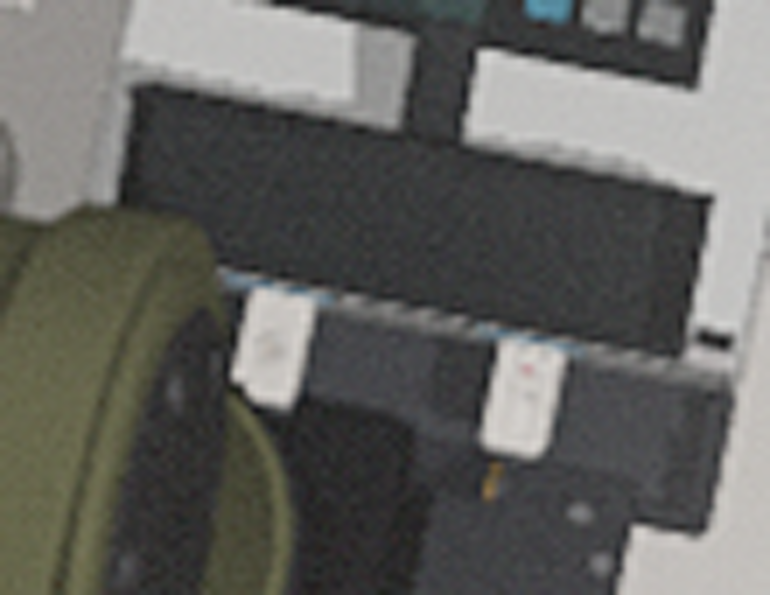

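Request:
{"api": "drive_tool", "payload": {"rows": [[[-0.05, 0.08, 0, 0, 80], [-0.13, 0.17, 0, 0, 80], [-0.13, 0.17, 0, 0, 80], [-0.13, 0.17, 0, 0, 80]]]}}

```text
time: 8.12
position: [0.4675, -0.1774, 0.2063]
tool_rot: [-2.442, -1.974, 0.002]
ft_force: [-0.5, 0.9, 0.8]
grip_width: 0.682
```

```bash
python3 - <<'E'
from h import *
go((-20,-40,61))
d=snap("wrist","w7.png",(180,130,460,310),2.8)
p=np.load("rp.npy")
for q in ([-34,-50,43],[-34,-30,43],[0,-50,43],[0,-30,43],[-34,30,43],[-34,50,43],[-48,105,26],[-48,-105,26]): print(q,((proj(d,r2w(p,q))-[180,130])*2.8).round(1))
E
```

```text
t 8.12 p [ 0.4675 -0.1774  0.2063] F [-0.54  0.87  0.82] w 0.682
[[ 2.096e-01  9.778e-01 -1.600e-03]
 [ 9.778e-01 -2.096e-01 -1.000e-04]
 [-4.000e-04 -1.500e-03 -1.000e+00]]
q [-0.262  0.007  0.579  1.874 -0.003  1.263  1.677]
TCP in reader mm [-37.3 -40.  206.3] heading err deg -0.22
(-20, -40, 61) w [ 0.4844 -0.181   0.061 ] -> [3.000e-04 5.820e-02 4.843e-01]
[-34, -50, 43] [[366.5 249.4]]
[-34, -30, 43] [[442.3 249.1]]
[0, -50, 43] [[367.9 372.1]]
[0, -30, 43] [[441.8 371.8]]
[-34, 30, 43] [[669.9 248.3]]
[-34, 50, 43] [[745.8 248. ]]
[-48, 105, 26] [[932.6 184. ]]
[-48, -105, 26] [[167.5 186.9]]
```

View pics/w7.png

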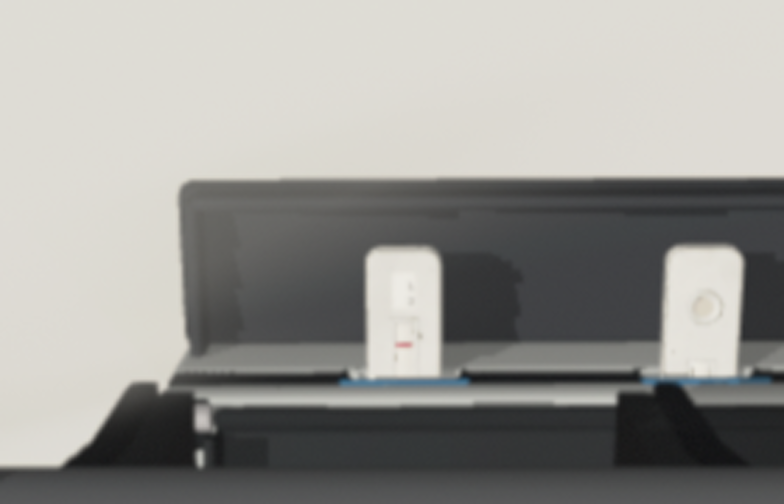

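Request:
{"api": "drive_tool", "payload": {"rows": [[[0, 0.044, 0.15, -0.001, 80], [0, 0.044, 0.3, -0.001, 80], [0, 0.044, 0.45, -0.001, 80], [0, 0.044, 0.54, -0.001, 80], [0, 0.044, 0.54, -0.001, 80], [0, 0.044, 0.54, -0.001, 80]]]}}

```text
time: 8.93
position: [0.4813, -0.1804, 0.0461]
tool_rot: [2.439, 1.979, 0.002]
ft_force: [0.3, 0.4, 0.5]
grip_width: 0.689
```

```bash
python3 - <<'E'
from h import *
go((-24,-40,44))
d=snap("scene","s8.png",(200,150,400,300),4)
d=snap("wrist","w8.png")
E
```

```text
t 8.93 p [ 0.4813 -0.1804  0.0461] F [0.33 0.4  0.52] w 0.689
[[ 2.060e-01  9.786e-01  1.900e-03]
 [ 9.786e-01 -2.060e-01  0.000e+00]
 [ 4.000e-04  1.800e-03 -1.000e+00]]
q [-0.215  0.24   0.578  2.01  -0.163  0.934  1.811]
TCP in reader mm [-23.1 -40.   46.1] heading err deg -0.01
(-24, -40, 44) w [ 0.4804 -0.1802  0.044 ] -> [-0.     -0.0029  0.0069]
```

View pics/s8.png

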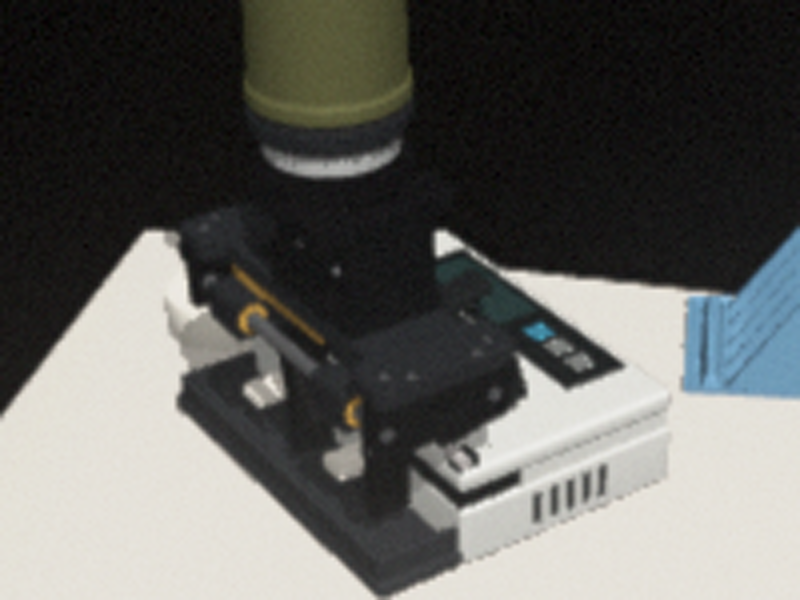

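View pics/w8.png

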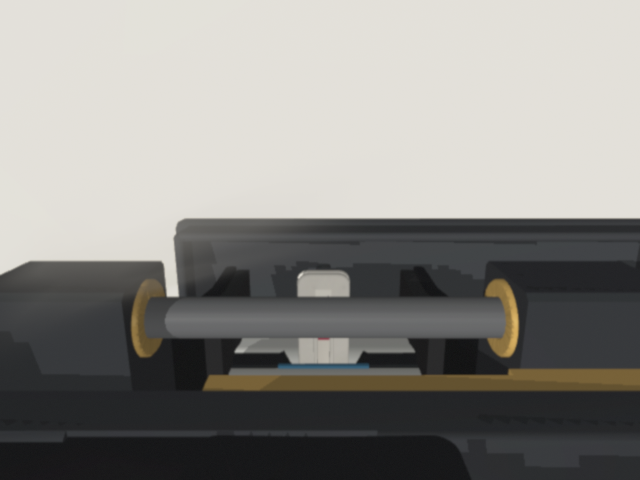

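Request:
{"api": "drive_tool", "payload": {"rows": [[[0, -0.003, 0.007, 0, 255], [0, -0.003, 0.007, 0, 255], [0, -0.003, 0.007, 0, 255], [0, -0.003, 0.007, 0, 255], [0, -0.003, 0.007, 0, 255], [0, -0.003, 0.007, 0, 255], [0, -0.003, 0.007, 0, 255], [0, -0.003, 0.007, 0, 255], [0, -0.003, 0.007, 0, 255]]], "grip_force": 10}}

```text
time: 10.15
position: [0.4795, -0.1804, 0.0428]
tool_rot: [2.44, 1.979, 0.0]
ft_force: [0.3, 0.7, 0.6]
grip_width: 0.226
```

```bash
python3 - <<'E'
from h import *
go((-50,-40,44))
E
```

```text
t 10.15 p [ 0.4795 -0.1804  0.0428] F [0.25 0.73 0.56] w 0.226
[[ 2.066e-01  9.784e-01  1.000e-04]
 [ 9.784e-01 -2.066e-01  0.000e+00]
 [ 0.000e+00  1.000e-04 -1.000e+00]]
q [-0.213  0.243  0.578  2.015 -0.165  0.928  1.813]
TCP in reader mm [-24.8 -40.4  42.8] heading err deg -0.04
(-50, -40, 44) w [ 0.455  -0.1748  0.044 ] -> [ 0.0013 -0.0839 -0.0041]
```

Request:
{"api": "drive_tool", "payload": {"rows": [[[0, -0.02, 0, 0, 255], [0, -0.045, 0, 0, 255], [0, -0.07, 0, 0, 255], [0, -0.083, 0, 0, 255], [0, -0.083, 0, 0, 255], [0, -0.083, 0, 0, 255]]]}}

```text
time: 10.9
position: [0.4553, -0.1752, 0.0428]
tool_rot: [2.44, 1.979, 0.0]
ft_force: [-0.0, -0.2, 0.2]
grip_width: 0.225
```

```bash
python3 - <<'E'
from h import *
go((-14,-40,44))
d=snap("scene","s9.png",(200,150,400,300),4)
d=snap("wrist","w9.png")
E
```

```text
t 10.9 p [ 0.4553 -0.1752  0.0428] F [-0.   -0.24  0.2 ] w 0.225
[[ 2.064e-01  9.785e-01  2.000e-04]
 [ 9.785e-01 -2.064e-01  0.000e+00]
 [ 1.000e-04  2.000e-04 -1.000e+00]]
q [-0.228  0.189  0.586  2.072 -0.132  0.916  1.793]
TCP in reader mm [-49.6 -40.3  42.8] heading err deg -0.04
(-14, -40, 44) w [ 0.4902 -0.1822  0.044 ] -> [ 0.001   0.1188 -0.004 ]
```

View pics/s9.png

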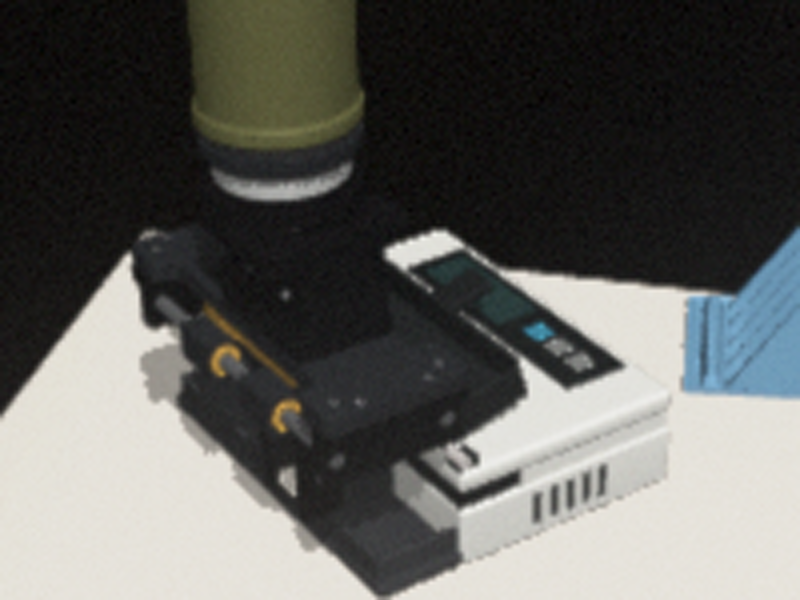

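View pics/w9.png

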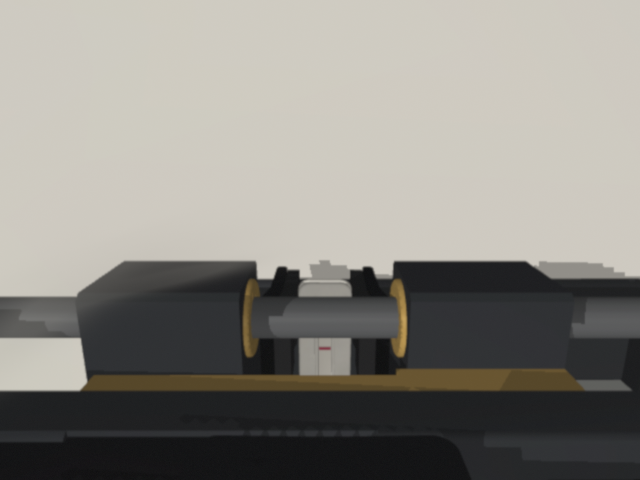

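Request:
{"api": "drive_tool", "payload": {"rows": [[[0, 0, 0, 0, 200], [0, 0, 0, 0, 160], [0, 0, 0, 0, 150], [0, 0, 0, 0, 150], [0, 0.04, 0, 0, 150], [0, 0.08, 0, 0, 150], [0, 0.12, -0.002, 0, 150], [0, 0.12, -0.002, 0, 150], [0, 0.12, -0.002, 0, 150]]]}}

```text
time: 12.12
position: [0.4901, -0.1828, 0.0431]
tool_rot: [-2.44, -1.978, 0.001]
ft_force: [0.5, 0.1, -0.4]
grip_width: 0.408
```

```bash
python3 - <<'E'
from h import *
go((-13,-40,43))
d=snap("wrist","w10.png")
E
```

```text
t 12.12 p [ 0.4901 -0.1828  0.0431] F [ 0.46  0.1  -0.4 ] w 0.408
[[ 2.068e-01  9.784e-01 -8.000e-04]
 [ 9.784e-01 -2.068e-01  0.000e+00]
 [-1.000e-04 -8.000e-04 -1.000e+00]]
q [-0.208  0.267  0.576  1.989 -0.179  0.936  1.821]
TCP in reader mm [-14.1 -40.5  43.1] heading err deg -0.06
(-13, -40, 43) w [ 0.4912 -0.1825  0.043 ] -> [0.0018 0.0035 0.0004]
```

View pics/w10.png

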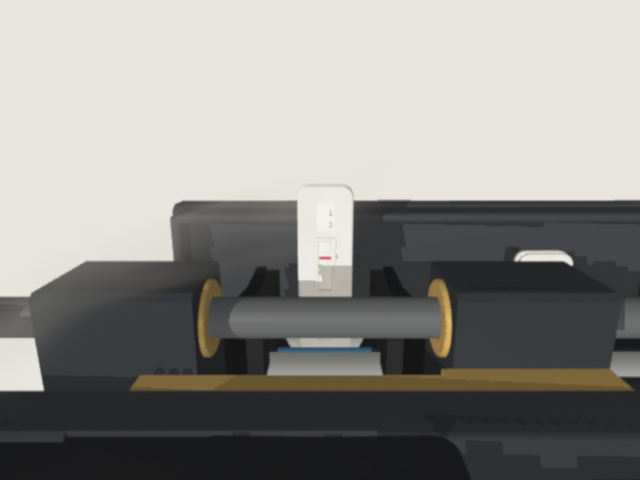

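Request:
{"api": "drive_tool", "payload": {"rows": [[[0.002, 0.003, 0, 0, 255], [0.002, 0.003, 0, 0, 255], [0.002, 0.003, 0, 0, 255], [0.002, 0.003, 0, 0, 255], [0.002, 0.003, 0, 0, 255], [0.002, 0.003, 0, 0, 255]]], "grip_force": 15}}

```text
time: 12.92
position: [0.4914, -0.1822, 0.0434]
tool_rot: [-2.44, -1.979, -0.0]
ft_force: [-0.2, 0.5, 2.1]
grip_width: 0.227
```

```bash
python3 - <<'E'
from h import *
go((-60,-40,43),(-60,-40,140))
d=snap("wrist","w11.png")
p=np.load("rp.npy")
for x in(-56,-58,-60,-62): print(x,proj(d,r2w(p,[[x,-50,43],[x,-30,43],[x,-50,40],[x,-50,46]])).round(1).tolist())
E
```

```text
t 12.93 p [ 0.4914 -0.1822  0.0434] F [-0.24  0.52  2.11] w 0.227
[[ 2.065e-01  9.784e-01 -0.000e+00]
 [ 9.784e-01 -2.065e-01  2.000e-04]
 [ 2.000e-04 -1.000e-04 -1.000e+00]]
q [-0.209  0.268  0.575  1.987 -0.18   0.937  1.82 ]
TCP in reader mm [-12.9 -39.7  43.4] heading err deg -0.04
(-60, -40, 43) w [ 0.4452 -0.1728  0.043 ] -> [-0.0012 -0.157   0.0014]
(-60, -40, 140) w [ 0.4452 -0.1728  0.14  ] -> [-0.0011 -0.157  -0.3219]
-56 [[294.6, 190.6], [352.2, 190.6], [295.2, 189.3], [294.0, 192.0]]
-58 [[294.5, 184.9], [352.3, 184.9], [295.1, 183.7], [293.9, 186.2]]
-60 [[294.4, 179.1], [352.4, 179.1], [295.0, 178.0], [293.8, 180.3]]
-62 [[294.3, 173.3], [352.5, 173.3], [294.9, 172.3], [293.7, 174.4]]
```

View pics/w11.png

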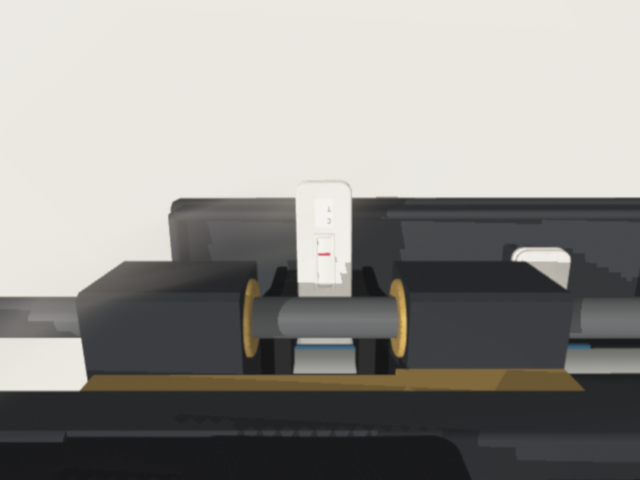

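Request:
{"api": "drive_tool", "payload": {"rows": [[[0, -0.03, -0.003, 0, 255], [0, -0.07, -0.003, 0, 255], [0, -0.11, -0.003, 0, 255], [0, -0.157, -0.003, 0, 255], [0, -0.157, -0.003, 0, 255], [0, -0.157, -0.1, 0, 255], [0, -0.12, -0.25, 0, 255], [0, -0.1, -0.35, 0, 255], [0, -0.1, -0.35, 0, 255], [0, -0.1, -0.35, 0, 255]]]}}

```text
time: 14.22
position: [0.4615, -0.1758, 0.1476]
tool_rot: [-2.439, -1.978, 0.001]
ft_force: [-1.1, 0.2, 0.0]
grip_width: 0.225
```

Request:
{"api": "drive_tool", "payload": {"rows": [[[0, 0, 0, 0.05, 255], [0, 0, 0, 0.1, 255], [0, 0, 0, 0.15, 255], [0, 0, 0, 0.2, 255], [0, 0, 0, 0.25, 255], [0, 0, 0, 0.3, 255], [0, 0, 0, 0.35, 255], [0, 0, 0, 0.4, 255], [0, 0, 0, 0.45, 255], [0, 0, 0, 0.5, 255], [0, 0, 0, 0.5, 255], [0, 0, 0, 0.5, 255]]]}}

```text
time: 15.72
position: [0.4615, -0.1759, 0.1476]
tool_rot: [-3.125, 0.322, 0.002]
ft_force: [-0.7, 0.2, -0.5]
grip_width: 0.223
```

```bash
python3 - <<'E'
from h import *
go((-60,-40,43))
d=snap("scene","s12.png",(200,150,400,300),4)
d=snap("wrist","w12.png")
E
```

```text
t 15.72 p [ 0.4615 -0.1759  0.1476] F [-0.68  0.19 -0.53] w 0.223
[[ 9.790e-01 -2.041e-01 -1.500e-03]
 [-2.041e-01 -9.790e-01  2.000e-04]
 [-1.500e-03  1.000e-04 -1.000e+00]]
q [-0.315  0.05   0.648  1.963 -0.033  1.14   0.14 ]
TCP in reader mm [-43.5 -39.7 147.6] heading err deg -89.9
(-60, -40, 43) w [ 0.4452 -0.1728  0.043 ] -> [-0.0546  0.0008  0.3486]
```

View pics/s12.png

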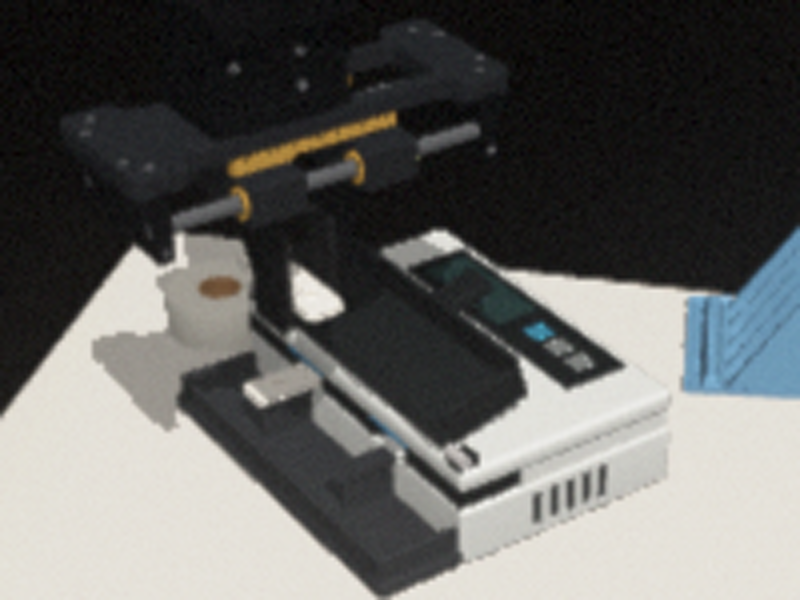

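View pics/w12.png

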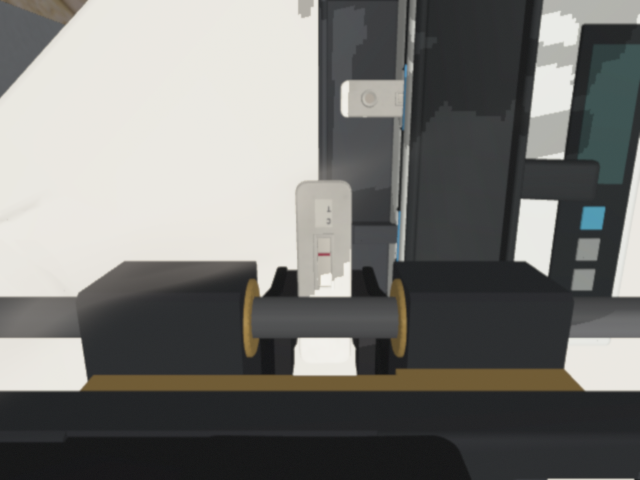

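Request:
{"api": "drive_tool", "payload": {"rows": [[[0, 0, 0, 0.05, 255], [0, 0, 0, 0.1, 255], [0, 0, 0, 0.15, 255], [0, 0, 0, 0.2, 255], [0, 0, 0, 0.25, 255], [0, 0, 0, 0.3, 255], [0, 0, 0, 0.35, 255], [0, 0, 0, 0.4, 255], [0, 0, 0, 0.45, 255], [0, 0, 0, 0.5, 255], [0, 0, 0, 0.5, 255], [0, 0, 0, 0.5, 255]]]}}

```text
time: 17.32
position: [0.462, -0.176, 0.1483]
tool_rot: [-1.983, 2.437, 0.0]
ft_force: [-0.3, -0.2, 0.4]
grip_width: 0.222
```

```bash
python3 - <<'E'
from h import *
go((-63,-40,100),(-63,-40,44.5))
d=snap("scene","s13.png",(200,150,400,300),4)
E
```

```text
t 17.32 p [ 0.462  -0.176   0.1483] F [-0.26 -0.24  0.38] w 0.222
[[-2.035e-01 -9.791e-01 -0.000e+00]
 [-9.791e-01  2.035e-01  1.000e-04]
 [-1.000e-04  1.000e-04 -1.000e+00]]
q [-0.364  0.05   0.699  1.963 -0.035  1.14  -1.427]
TCP in reader mm [-42.9 -39.7 148.3] heading err deg -179.87
(-63, -40, 100) w [ 0.4423 -0.1722  0.1   ] -> [0.0008 0.0669 0.161 ]
(-63, -40, 44.5) w [ 0.4423 -0.1722  0.0445] -> [0.0008 0.0669 0.346 ]
```

View pics/s13.png

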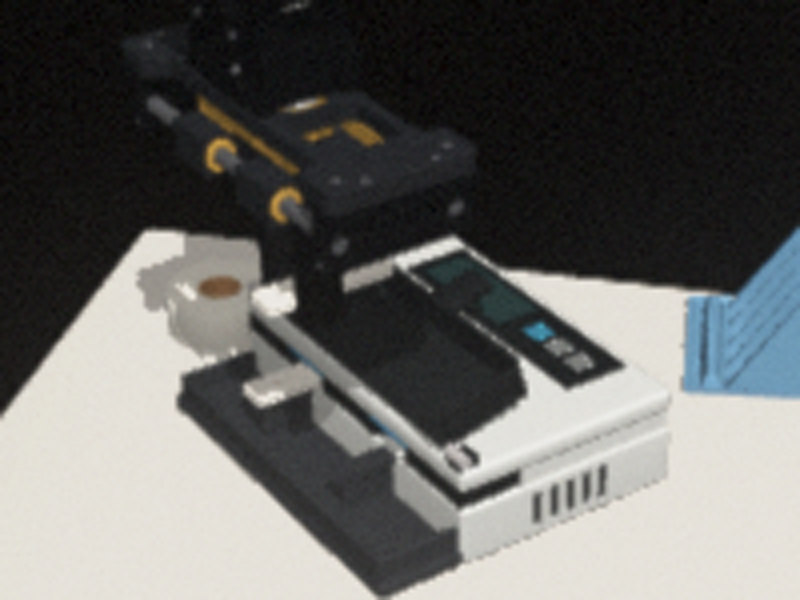

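Request:
{"api": "drive_tool", "payload": {"rows": [[[0.001, 0.05, 0, 0.001, 255], [0.001, 0.05, 0.1, 0.001, 255], [0.001, 0.05, 0.2, 0.001, 255], [0.001, 0.05, 0.3, 0.001, 255], [0.001, 0.05, 0.344, 0.001, 255], [0.001, 0.05, 0.344, 0.001, 255], [0.001, 0.05, 0.344, 0.001, 255]]]}}

```text
time: 18.25
position: [0.4482, -0.1735, 0.0461]
tool_rot: [-1.975, 2.442, -0.002]
ft_force: [0.4, 0.1, -0.1]
grip_width: 0.226
```

```bash
python3 - <<'E'
from h import *
go((-45,-40,45),(-14,-40,44.5))
d=snap("scene","s14.png",(200,150,400,300),4)
d=snap("wrist","w14.png")
E
```

```text
t 18.25 p [ 0.4482 -0.1735  0.0461] F [ 0.43  0.08 -0.09] w 0.226
[[-2.093e-01 -9.778e-01  1.700e-03]
 [-9.778e-01  2.093e-01 -2.000e-04]
 [-2.000e-04 -1.700e-03 -1.000e+00]]
q [-0.333  0.176  0.698  2.09  -0.142  0.919 -1.338]
TCP in reader mm [-57.  -40.1  46.1] heading err deg 179.8
(-45, -40, 45) w [ 0.4599 -0.1759  0.045 ] -> [-0.0006 -0.0399  0.0038]
(-14, -40, 44.5) w [ 0.4902 -0.1822  0.0445] -> [-0.001  -0.1432  0.0056]
```

View pics/s14.png

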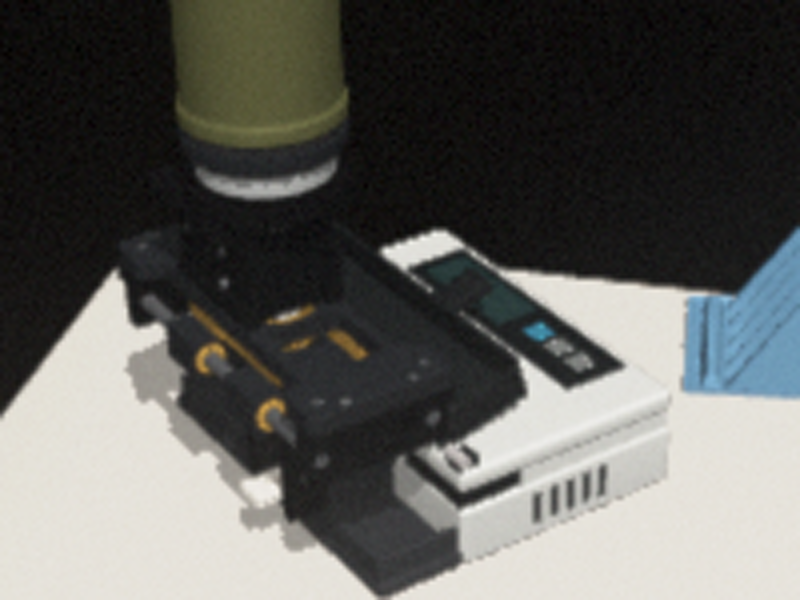

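View pics/w14.png

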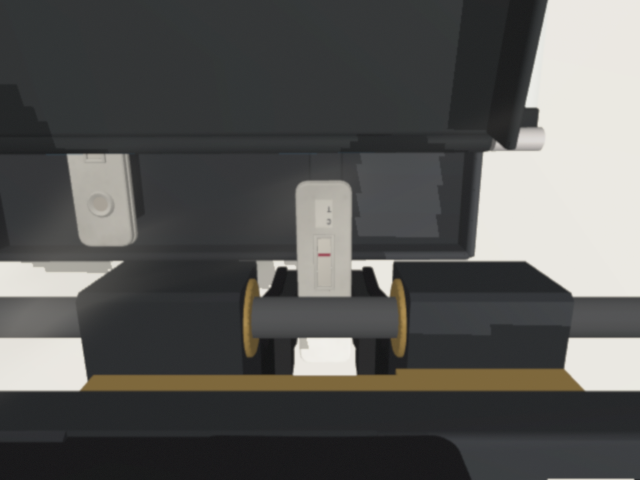

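Request:
{"api": "drive_tool", "payload": {"rows": [[[0, -0.01, 0.002, 0, 255], [0, -0.02, 0.002, 0, 255], [0, -0.03, 0.002, 0, 255], [0, -0.04, 0.002, 0, 255], [0, -0.05, 0.002, 0, 255], [0, -0.06, 0.002, 0, 255], [0, -0.06, 0.002, 0, 255]]]}}

```text
time: 19.23
position: [0.4651, -0.1771, 0.0445]
tool_rot: [1.975, -2.443, 0.0]
ft_force: [-0.1, -0.5, -0.7]
grip_width: 0.225
```

```bash
python3 - <<'E'
from h import *
go((-14,-40,44.5))
d=snap("wrist","w15.png")
E
```

```text
t 19.23 p [ 0.4651 -0.1771  0.0445] F [-0.09 -0.54 -0.66] w 0.225
[[-2.096e-01 -9.778e-01  1.000e-04]
 [-9.778e-01  2.096e-01 -2.000e-04]
 [ 2.000e-04 -1.000e-04 -1.000e+00]]
q [-0.319  0.221  0.691  2.051 -0.176  0.926 -1.316]
TCP in reader mm [-39.6 -40.1  44.5] heading err deg 179.78
(-14, -40, 44.5) w [ 0.4902 -0.1822  0.0445] -> [-0.0008 -0.0854  0.0002]
```

View pics/w15.png

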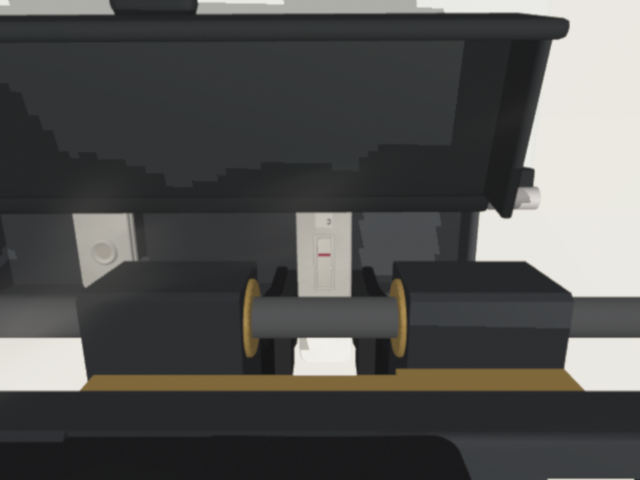

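Request:
{"api": "drive_tool", "payload": {"rows": [[[0, -0.01, 0, -0.001, 255], [0, -0.022, 0, -0.001, 255], [0, -0.034, 0, -0.001, 255], [0, -0.046, 0, -0.001, 255], [0, -0.056, 0, -0.001, 255], [0, -0.056, 0, -0.001, 255]]]}}

```text
time: 20.02
position: [0.4816, -0.1806, 0.0445]
tool_rot: [1.979, -2.44, 0.0]
ft_force: [1.2, -0.7, -0.2]
grip_width: 0.23
```

```bash
python3 - <<'E'
from h import *
go((-13,-40,44.5))
d=snap("wrist","w16.png")
E
```

```text
t 20.02 p [ 0.4816 -0.1806  0.0445] F [ 1.24 -0.68 -0.19] w 0.23
[[-2.065e-01 -9.785e-01  0.000e+00]
 [-9.785e-01  2.065e-01 -2.000e-04]
 [ 1.000e-04 -1.000e-04 -1.000e+00]]
q [-0.305  0.26   0.683  2.012 -0.202  0.936 -1.297]
TCP in reader mm [-22.8 -40.2  44.5] heading err deg 179.96
(-13, -40, 44.5) w [ 0.4912 -0.1825  0.0445] -> [-0.0006 -0.0328  0.0001]
```

View pics/w16.png

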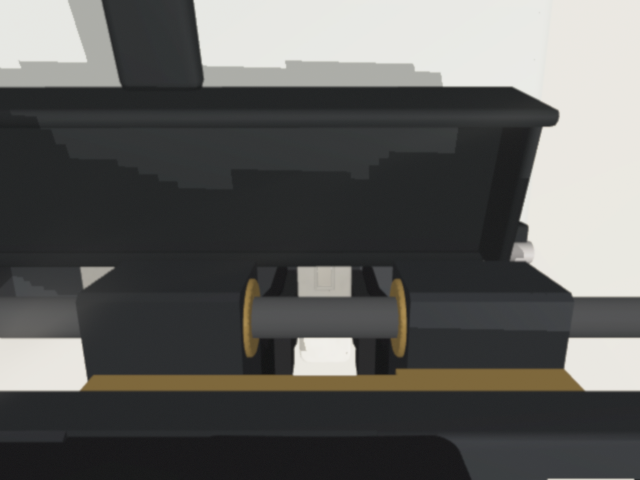

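Request:
{"api": "drive_tool", "payload": {"rows": [[[0, -0.01, 0.001, 0, 255], [0, -0.02, 0.002, 0, 255], [0, -0.032, 0.003, 0, 255], [0, -0.032, 0.003, 0, 255], [0, -0.032, 0.003, 0, 200], [0, -0.032, 0.003, 0, 150], [0, -0.032, 0.003, 0, 150], [0, -0.032, 0.003, 0, 150]]]}}

```text
time: 21.08
position: [0.4907, -0.1825, 0.0437]
tool_rot: [-1.979, 2.44, -0.0]
ft_force: [0.7, 0.3, 0.3]
grip_width: 0.394
```

```bash
python3 - <<'E'
from h import *
go((-26,-40,43.5))
E
```

```text
t 21.07 p [ 0.4907 -0.1825  0.0437] F [0.68 0.28 0.3 ] w 0.394
[[-2.066e-01 -9.784e-01  2.000e-04]
 [-9.784e-01  2.066e-01  1.000e-04]
 [-1.000e-04 -2.000e-04 -1.000e+00]]
q [-0.296  0.282  0.678  1.99  -0.218  0.941 -1.287]
TCP in reader mm [-13.4 -40.2  43.7] heading err deg 179.96
(-26, -40, 43.5) w [ 0.4785 -0.1798  0.0435] -> [-0.0006  0.0418  0.0007]
```

Request:
{"api": "drive_tool", "payload": {"rows": [[[0, 0.02, 0, 0, 150], [0, 0.042, 0, 0, 150], [0, 0.042, 0, 0, 255], [0, 0.042, 0, 0, 255], [0, 0.042, 0, 0, 255], [0, 0.042, 0, 0, 255], [0, 0.042, 0, 0, 255], [0, 0.042, 0, 0, 255]]]}}

```text
time: 22.08
position: [0.4786, -0.1799, 0.0437]
tool_rot: [-1.979, 2.44, -0.0]
ft_force: [0.2, 0.2, 1.6]
grip_width: 0.228
```

Request:
{"api": "drive_tool", "payload": {"rows": [[[0, -0.004, 0, 0, 255], [0, -0.008, 0, 0, 255], [0, -0.011, 0, 0, 255], [0, -0.014, 0, 0, 255], [0, -0.014, 0, 0, 255]]]}}

```text
time: 22.7
position: [0.4814, -0.1808, 0.0437]
tool_rot: [1.978, -2.439, -0.004]
ft_force: [-4.2, 0.8, 6.2]
grip_width: 0.225
```

```bash
python3 - <<'E'
from h import *
go((-26,-40,43.5))
E
```

```text
t 22.7 p [ 0.4814 -0.1808  0.0437] F [-4.25  0.84  6.19] w 0.225
[[-2.068e-01 -9.784e-01 -2.500e-03]
 [-9.784e-01  2.068e-01  1.000e-03]
 [-4.000e-04  2.600e-03 -1.000e+00]]
q [-0.304  0.263  0.683  2.01  -0.205  0.938 -1.294]
TCP in reader mm [-23.  -40.4  43.7] heading err deg 179.94
(-26, -40, 43.5) w [ 0.4785 -0.1798  0.0435] -> [-0.0012  0.0101  0.0008]
```

Request:
{"api": "drive_tool", "payload": {"rows": [[[0, -0.004, 0, 0, 255], [0, -0.008, 0, 0, 255], [0, -0.008, 0, 0, 255]]]}}

```text
time: 23.08
position: [0.4821, -0.1809, 0.0436]
tool_rot: [1.976, -2.438, -0.009]
ft_force: [-8.5, 2.0, 12.5]
grip_width: 0.227
```

```bash
python3 - <<'E'
from h import *
go((-26,-40,43.5))
E
```

```text
t 23.07 p [ 0.4821 -0.1809  0.0436] F [-8.47  1.99 12.49] w 0.227
[[-0.207  -0.9783 -0.0059]
 [-0.9783  0.207   0.0024]
 [-0.0011  0.0063 -1.    ]]
q [-0.301  0.268  0.682  2.005 -0.208  0.943 -1.292]
TCP in reader mm [-22.2 -40.4  43.6] heading err deg 179.93
(-26, -40, 43.5) w [ 0.4785 -0.1798  0.0435] -> [-0.0012  0.0126  0.0006]
```

Request:
{"api": "drive_tool", "payload": {"rows": [[[0, 0.006, 0, 0, 255], [0, 0.008, 0, 0, 200], [0, 0.008, 0, 0, 140], [0, 0.008, 0, 0, 120], [0, 0.008, 0, 0, 100], [0, 0.008, 0, 0, 100], [0, 0.03, -0.1, 0, 100], [0, 0.06, -0.25, 0, 100], [0, 0.1, -0.45, 0, 100], [0, 0.1, -0.45, 0, 100]]]}}

```text
time: 24.32
position: [0.4581, -0.1761, 0.1833]
tool_rot: [-1.974, 2.434, -0.009]
ft_force: [0.5, -0.1, -0.1]
grip_width: 0.608
```

```bash
python3 - <<'E'
from h import *
go((-74,0,180))
d=snap("scene","s17.png",(200,150,400,300),4)
d=snap("top","t17.png",(200,180,330,290),6)
E
```

```text
t 24.32 p [ 0.4581 -0.1761  0.1833] F [ 0.54 -0.08 -0.11] w 0.608
[[-2.067e-01 -9.784e-01  9.900e-03]
 [-9.784e-01  2.067e-01  4.000e-04]
 [-2.500e-03 -9.600e-03 -1.000e+00]]
q [-0.4   -0.012  0.719  1.936  0.004  1.205 -1.462]
TCP in reader mm [-46.7 -40.6 183.3] heading err deg 179.95
(-74, 0, 180) w [ 0.4397 -0.1308  0.18  ] -> [-0.1351  0.0913  0.0103]
```

View pics/s17.png

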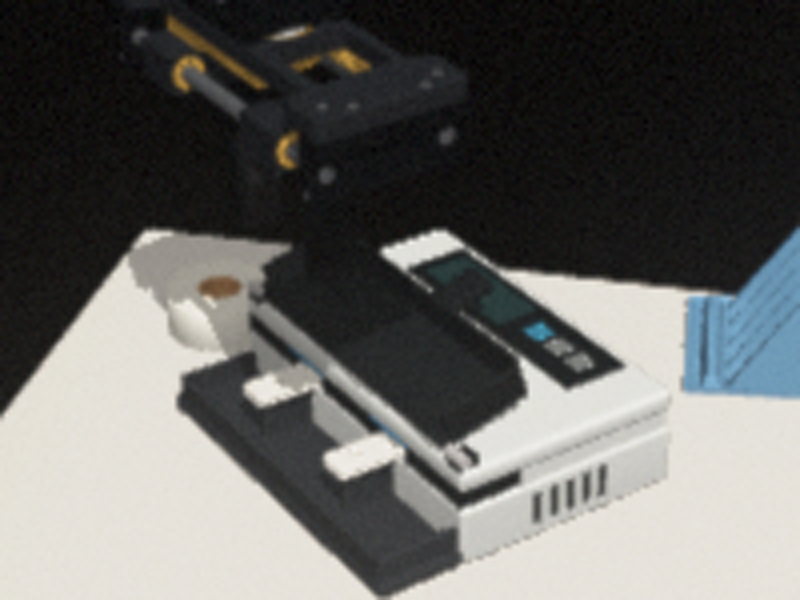

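View pics/t17.png

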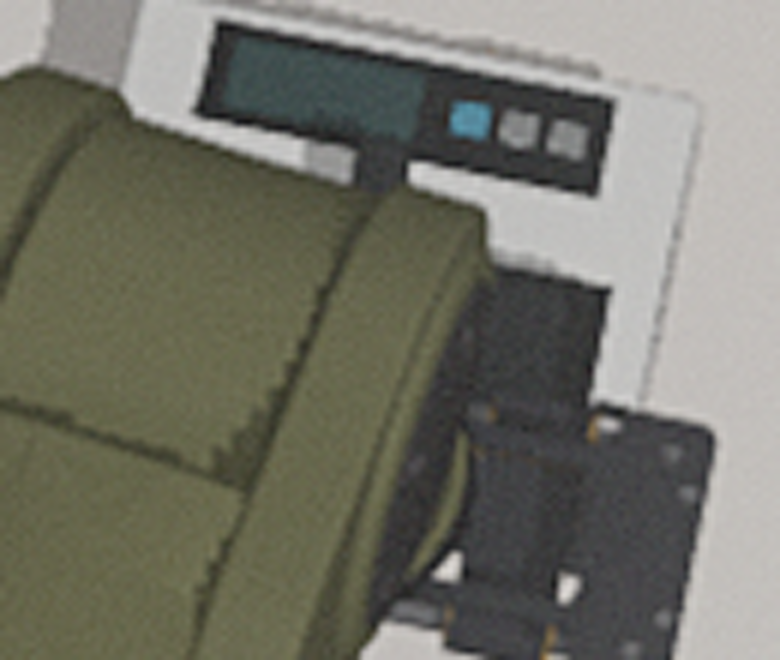

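Request:
{"api": "drive_tool", "payload": {"rows": [[[0, 0, -0.08, -0.05, 100], [0, 0, -0.08, -0.1, 100], [0, 0, -0.08, -0.15, 100], [0, 0, -0.08, -0.2, 100], [0, 0, -0.08, -0.25, 100], [0, 0, -0.08, -0.3, 100], [0, 0, -0.08, -0.35, 100], [0, 0, -0.08, -0.4, 100], [0, 0, -0.08, -0.45, 100], [0, 0, -0.08, -0.5, 100], [0, 0, -0.08, -0.5, 100]]]}}

```text
time: 25.8
position: [0.4547, -0.1748, 0.2009]
tool_rot: [3.124, -0.329, -0.005]
ft_force: [0.6, 0.2, -0.2]
grip_width: 0.605
```

Request:
{"api": "drive_tool", "payload": {"rows": [[[0, 0, 0, -0.05, 100], [0, 0, 0, -0.1, 100], [0, 0, 0, -0.15, 100], [0, 0, 0, -0.2, 100], [0, 0, 0, -0.25, 100], [0, 0, 0, -0.3, 100], [0, 0, 0, -0.35, 100], [0, 0, 0, -0.4, 100], [0, 0, 0, -0.45, 100], [0, 0, 0, -0.5, 100], [0, 0, 0, -0.5, 100]]]}}

```text
time: 27.18
position: [0.4551, -0.1749, 0.2017]
tool_rot: [-2.443, -1.973, 0.002]
ft_force: [0.6, 0.1, -0.7]
grip_width: 0.608
```

```bash
python3 - <<'E'
from h import *
go((75,0,180),(75,0,89))
d=snap("wrist","w18.png",(180,130,460,310),2.8)
p=np.load("rp.npy")
for q in ([-34,-50,43],[-34,-30,43],[-34,30,43],[-34,50,43],[-36,-40,43],[-19,-40,43]): print(q,((proj(d,r2w(p,q))-[180,130])*2.8).round(1))
E
```

```text
t 27.18 p [ 0.4551 -0.1749  0.2017] F [ 0.59  0.08 -0.66] w 0.608
[[ 2.105e-01  9.776e-01 -1.600e-03]
 [ 9.776e-01 -2.105e-01 -1.000e-04]
 [-4.000e-04 -1.600e-03 -1.000e+00]]
q [-0.47  -0.033  0.777  1.912  0.025  1.254  1.657]
TCP in reader mm [-49.9 -40.1 201.7] heading err deg -0.28
(75, 0, 180) w [ 0.5856 -0.1614  0.18  ] -> [0.1356 0.4158 0.0718]
(75, 0, 89) w [ 0.5856 -0.1614  0.089 ] -> [0.1358 0.4163 0.3751]
[-34, -50, 43] [[367.  300.2]]
[-34, -30, 43] [[443.1 299.9]]
[-34, 30, 43] [[671.6 298.8]]
[-34, 50, 43] [[747.8 298.5]]
[-36, -40, 43] [[405.  292.7]]
[-19, -40, 43] [[405.3 354.6]]
```

View pics/w18.png

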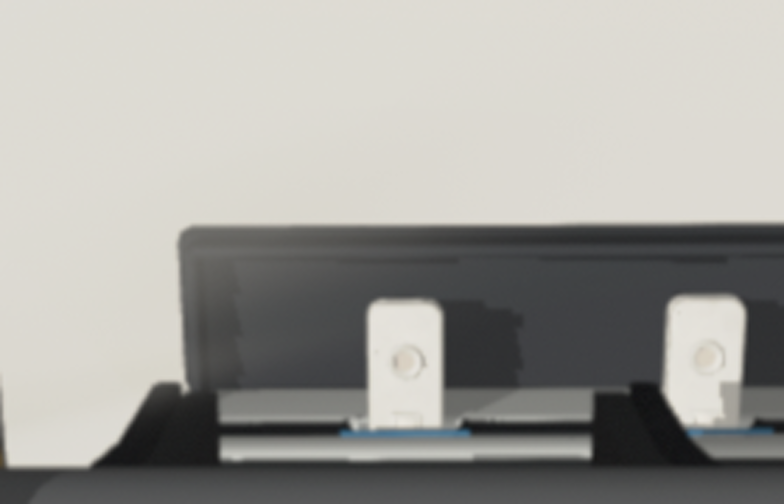

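Request:
{"api": "drive_tool", "payload": {"rows": [[[0.06, 0.1, 0, 0, 100], [0.134, 0.22, 0, -0.0015, 100], [0.134, 0.36, 0, -0.0015, 100], [0.134, 0.42, 0, -0.0015, 100], [0.134, 0.42, 0, -0.0015, 100]]]}}

```text
time: 27.85
position: [0.5875, -0.1619, 0.2015]
tool_rot: [-2.438, -1.981, 0.004]
ft_force: [0.1, -1.1, -0.6]
grip_width: 0.607
```

```bash
python3 - <<'E'
from h import *
go((75,0,89),(73,0,88))
d=snap("wrist","w19.png",)
p=np.load("rp.npy")
def sh(r,y,h,th): return [4-r*np.cos(th)+h*np.sin(th)*1, y, 64+r*np.sin(th)+h*np.cos(th)]
for th in(2.8,2.88):
  for r in(50,86):
    for h in(0,-8): print(th,r,h,np.round(sh(r,0,h,th),1),proj(d,r2w(p,[sh(r,-10,h,th),sh(r,10,h,th)])).round(1).tolist())
E
```

```text
t 27.85 p [ 0.5875 -0.1619  0.2015] F [ 0.08 -1.15 -0.56] w 0.607
[[ 0.2049  0.9788 -0.0019]
 [ 0.9788 -0.2049 -0.0014]
 [-0.0018 -0.0016 -1.    ]]
q [-0.409  0.313  0.776  1.629 -0.224  1.294  1.768]
TCP in reader mm [ 77.   -0.  201.5] heading err deg 0.05
(75, 0, 89) w [ 0.5856 -0.1614  0.089 ] -> [ 0.0008 -0.0062  0.375 ]
(73, 0, 88) w [ 0.5836 -0.161   0.088 ] -> [ 0.0008 -0.0129  0.3784]
2.8 50 0 [51.1  0.  80.7] [[308.8, 188.3], [340.7, 188.3]]
2.8 50 -8 [48.4  0.  88.3] [[308.3, 185.7], [341.2, 185.8]]
2.8 86 0 [85.   0.  92.8] [[308.5, 245.7], [340.8, 245.7]]
2.8 86 -8 [ 82.4   0.  100.3] [[308.0, 244.8], [341.3, 244.9]]
2.88 50 0 [52.3  0.  76.9] [[309.0, 189.3], [340.5, 189.3]]
2.88 50 -8 [50.2  0.  84.7] [[308.6, 187.8], [340.9, 187.9]]
2.88 86 0 [87.1  0.  86.2] [[308.9, 245.9], [340.4, 245.9]]
2.88 86 -8 [85.  0. 94.] [[308.4, 246.1], [340.9, 246.2]]
```

View pics/w19.png

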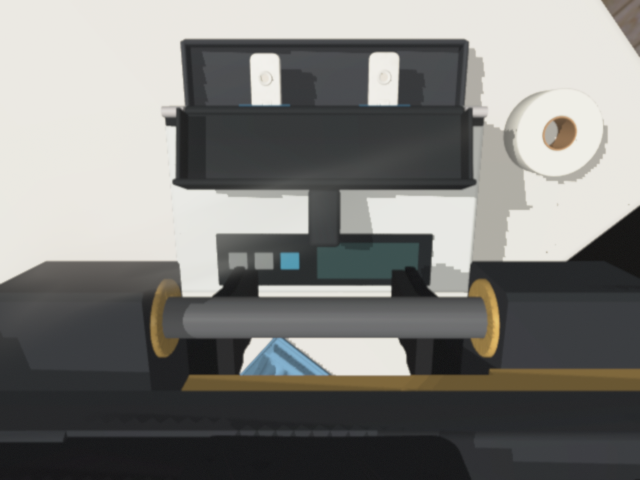

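Request:
{"api": "drive_tool", "payload": {"rows": [[[0.001, -0.006, 0.15, 0, 100], [0.001, -0.006, 0.3, 0, 120], [0.001, -0.006, 0.378, 0, 150], [0.001, -0.006, 0.378, 0, 255], [0.001, -0.006, 0.378, 0, 255], [0.001, -0.006, 0.378, 0, 255], [0.001, -0.006, 0.378, 0, 255], [0.001, -0.006, 0.378, 0, 255], [0.001, -0.006, 0.378, 0, 255], [0.001, -0.006, 0.378, 0, 255]]], "grip_force": 12}}

```text
time: 29.15
position: [0.586, -0.162, 0.0908]
tool_rot: [2.435, 1.983, 0.002]
ft_force: [-2.1, -0.3, 6.7]
grip_width: 0.231
```

```bash
python3 - <<'E'
from h import *
go((75,0,88))
def sh(r,h,th): return np.array([4-r*np.cos(th)+h*np.sin(th), 64+r*np.sin(th)+h*np.cos(th)])
a=sh(75,-4,2.88)
for th in np.linspace(2.88,0,17): print(round(th,2),((sh(75,-4,th)-a)*[1,-1]/300).round(3))
E
```

```text
t 29.15 p [ 0.586  -0.162   0.0908] F [-2.1  -0.33  6.68] w 0.231
[[ 2.025e-01  9.793e-01  1.900e-03]
 [ 9.793e-01 -2.025e-01 -6.000e-04]
 [-2.000e-04  1.900e-03 -1.000e+00]]
q [-0.369  0.415  0.735  1.751 -0.309  1.093  1.834]
TCP in reader mm [75.6 -0.4 90.8] heading err deg 0.19
(75, 0, 88) w [ 0.5856 -0.1614  0.088 ] -> [ 0.0015 -0.0019  0.0093]
2.88 [ 0. -0.]
2.7 [-0.018 -0.041]
2.52 [-0.043 -0.079]
2.34 [-0.074 -0.111]
2.16 [-0.11  -0.138]
1.98 [-0.151 -0.157]
1.8 [-0.194 -0.169]
1.62 [-0.239 -0.173]
1.44 [-0.284 -0.169]
1.26 [-0.327 -0.156]
1.08 [-0.368 -0.137]
0.9 [-0.404 -0.11 ]
0.72 [-0.435 -0.077]
0.54 [-0.459 -0.04 ]
0.36 [-0.477  0.002]
0.18 [-0.486  0.046]
0.0 [-0.488  0.091]
```

Request:
{"api": "drive_tool", "payload": {"rows": [[[0, -0.018, -0.041, 0, 255], [0, -0.043, -0.079, 0, 255], [0, -0.074, -0.111, 0, 255], [0, -0.11, -0.138, 0, 255], [0, -0.151, -0.157, 0, 255], [0, -0.194, -0.169, 0, 255], [0, -0.239, -0.173, 0, 255], [0, -0.284, -0.169, 0, 255], [0, -0.327, -0.156, 0, 255], [0, -0.368, -0.137, 0, 255], [0, -0.404, -0.11, 0, 255], [0, -0.435, -0.077, 0, 255], [0, -0.459, -0.04, 0, 255], [0, -0.477, 0.002, 0, 255]]]}}

```text
time: 30.9
position: [0.4436, -0.1321, 0.0877]
tool_rot: [-2.434, -1.984, 0.002]
ft_force: [0.1, -5.1, 0.6]
grip_width: 0.226
```

```bash
python3 - <<'E'
from h import *
go((-71,0,60),(-71,0,62))
d=snap("scene","s20.png",(200,150,400,300),4)
E
```

```text
t 30.9 p [ 0.4436 -0.1321  0.0877] F [ 0.14 -5.1   0.64] w 0.226
[[ 2.017e-01  9.794e-01 -1.700e-03]
 [ 9.794e-01 -2.017e-01  2.000e-04]
 [-2.000e-04 -1.700e-03 -1.000e+00]]
q [-0.531  0.057  0.79   2.096 -0.048  1.008  1.652]
TCP in reader mm [-70.   -0.5  87.7] heading err deg 0.24
(-71, 0, 60) w [ 0.4427 -0.1314  0.06  ] -> [ 0.0017 -0.0033  0.0922]
(-71, 0, 62) w [ 0.4427 -0.1314  0.062 ] -> [ 0.0017 -0.0033  0.0856]
```

View pics/s20.png

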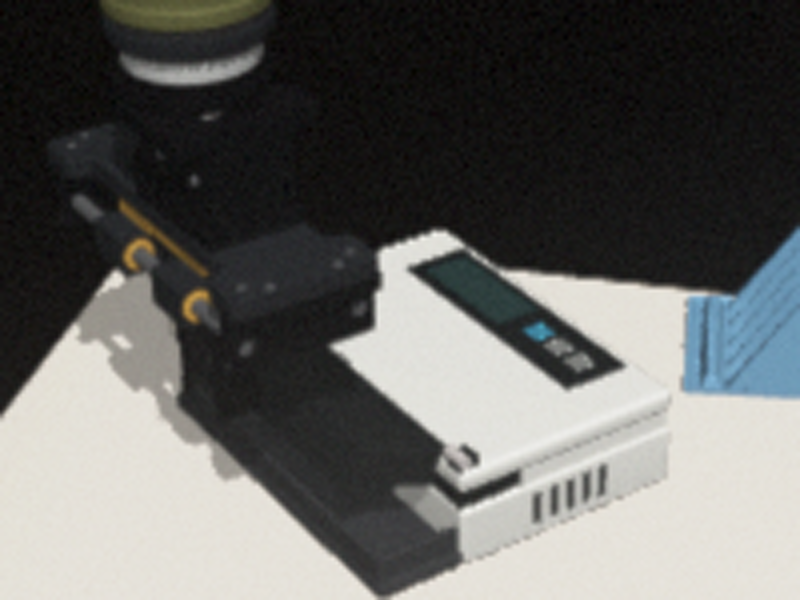

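Request:
{"api": "drive_tool", "payload": {"rows": [[[-0.002, -0.007, 0.044, 0, 255], [-0.002, -0.008, 0.07, 0, 255], [-0.002, -0.008, 0.082, 0, 255], [-0.002, -0.008, 0.082, 0, 255]]]}}

```text
time: 31.45
position: [0.4406, -0.1315, 0.0629]
tool_rot: [-2.432, -1.982, 0.005]
ft_force: [-5.3, -2.0, 0.4]
grip_width: 0.233
```

```bash
python3 - <<'E'
from h import *
go((-71,0,60),(-71,0,62))
E
```

```text
t 31.45 p [ 0.4406 -0.1315  0.0629] F [-5.35 -2.01  0.42] w 0.233
[[ 2.018e-01  9.794e-01 -4.800e-03]
 [ 9.794e-01 -2.018e-01  1.200e-03]
 [ 2.000e-04 -4.900e-03 -1.000e+00]]
q [-0.519  0.101  0.79   2.121 -0.088  0.956  1.687]
TCP in reader mm [-73.   -0.6  62.9] heading err deg 0.24
(-71, 0, 60) w [ 0.4427 -0.1314  0.06  ] -> [0.0018 0.0067 0.0097]
(-71, 0, 62) w [ 0.4427 -0.1314  0.062 ] -> [0.0018 0.0066 0.0031]
```

Request:
{"api": "drive_tool", "payload": {"rows": [[[0, 0.005, 0.006, 0, 255], [0, 0.005, 0.006, 0, 255], [0, 0.005, 0.006, 0, 180], [0, 0.005, 0.006, 0, 130], [0, 0.005, 0.006, 0, 100], [0, 0.005, 0.006, 0, 100], [0, 0.005, 0.006, 0, 100], [0, 0.0, -0.15, 0, 100], [0, 0.0, -0.3, 0, 100], [0, 0.0, -0.42, 0, 100], [0, 0.0, -0.42, 0, 100], [0.0, 0.0, -0.42, 0, 100]]]}}

```text
time: 32.95
position: [0.4424, -0.1322, 0.1895]
tool_rot: [-2.435, -1.984, 0.0]
ft_force: [-0.1, -0.6, -0.1]
grip_width: 0.606
```

```bash
python3 - <<'E'
from h import *
go((-71,0,60))
d=snap("wrist","w21.png")
d=snap("scene","s21.png",(200,150,400,300),4)
E
```

```text
t 32.95 p [ 0.4424 -0.1322  0.1895] F [-0.15 -0.6  -0.12] w 0.606
[[ 2.019e-01  9.794e-01 -6.000e-04]
 [ 9.794e-01 -2.019e-01  5.000e-04]
 [ 4.000e-04 -7.000e-04 -1.000e+00]]
q [-0.571 -0.104  0.77   1.984  0.076  1.234  1.538]
TCP in reader mm [-71.2  -0.8 189.5] heading err deg 0.23
(-71, 0, 60) w [ 0.4427 -0.1314  0.06  ] -> [0.0027 0.0008 0.4316]
```

View pics/w21.png

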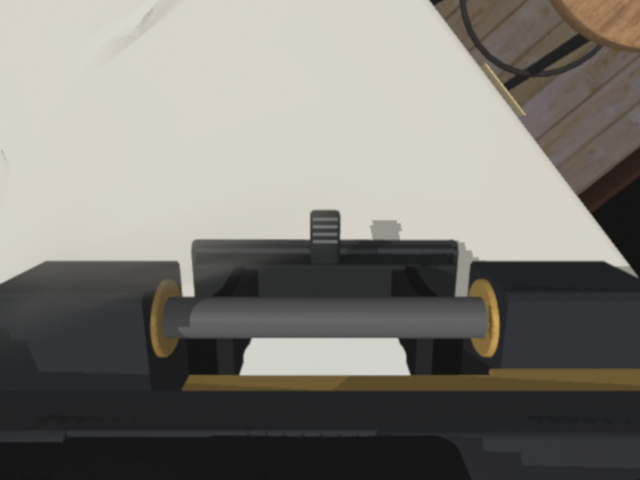

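View pics/s21.png

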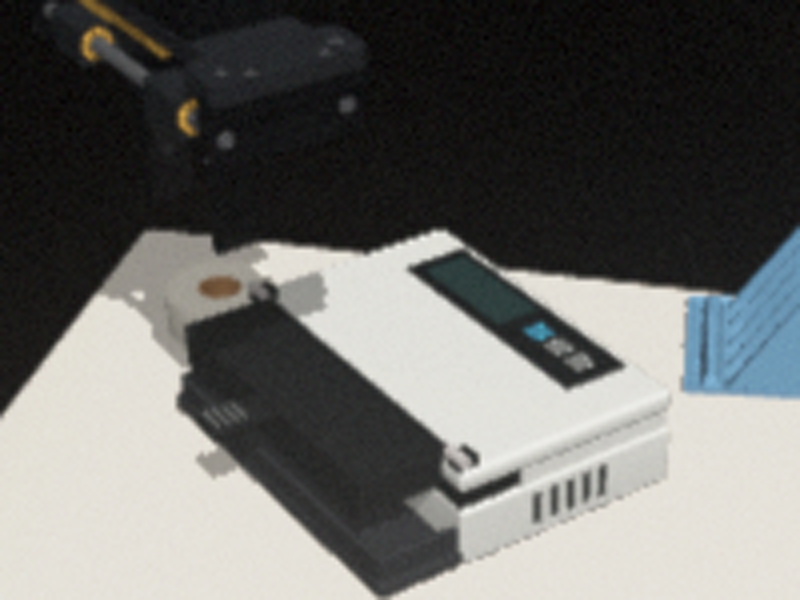

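```bash
python3 - <<'E'
from h import *
a=cv2.imread("pics/scene0.png"); b=ctrl.get_image("scene")["img"]
g=np.abs(a.astype(int)-b).max(2)
def cc(x0,y0,x1,y1): return cv2.phaseCorrelate(cv2.cvtColor(a,6)[y0:y1,x0:x1].astype(np.float32),cv2.cvtColor(b,6)[y0:y1,x0:x1].astype(np.float32))
print("shield",cc(248,225,310,290),"bottles",cc(435,285,485,340),(g[285:340,435:485]>40).sum())
print("diff>40 outside arm", [(n,int((g[s]>40).sum())) for n,s in (("tabfront",np.s_[245:262,245:268]),("skirt",np.s_[240:290,270:310]))])
ctrl.close_job()
E
```

```text
shield ((0.11995433911382491, 0.044208669963559544), 0.9248363595041964) bottles ((-0.033768516582075137, 0.0465407314141828), 0.9804711719751358) 0
diff>40 outside arm [('tabfront', 0), ('skirt', 0)]
the job is handed in; nothing more can be done
```

The wrongly loaded cassette was the one in the right slot. It is now turned end for end and pushed home, face up, with its well outside. The shield is closed again and I have handed the job in, after about 33 s of robot time.

I pulled it partway, regripped nearer its middle, drew it right out, gave it a half turn and put it back. I then pushed until it met the stop.

- **Cassettes:** In the wrist picture taken before closing, both wells show outside. The turned cassette sticks out the same length as its neighbour, to within about 0.5 mm, and the left one was not touched. The last push met about 8 N along the slot and 12 N upward at the wrist.
- **Shield:** The final scene picture matches the starting one to about 0.1 px around the shield and tab, so it is fully closed.
- **Other things on the bench:** The bottles have not moved. The roll of labels looks in place but was partly in the arm's shadow, so I judged it only by eye.
- **Robot:** The gripper was clear of everything, about 190 mm above the bench, when I handed in.

None of the checks failed or disagreed.

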